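# Key and handwheel onto a valve spindle

## Task

Take the long square key out of the holder and drop it into the slot in the side of the upright valve spindle, until it stands on the bottom of the slot. Then slide the handwheel down over the spindle with its keyway on the key and push it fully home against the spindle's shoulder, square boss up, and let go. Feel your way and never force the key or the wheel; leave everything else where it is.

Things in the scene. Friction and masses are not known exactly. Their poses are not given: they have to be found in the camera images.
- valve: Brass valve, fixed on a 130 x 100 x 12 mm foot plate, pipe stubs to 65 mm along its +-y. Origin: underside, on the vertical axis of its steel spindle. The spindle was left turned, unmeasured: its key slot faces the valve's +x give or take 40 degrees about z and must be felt for or seen. It holds its turn stiffly (0.35 N m). Pressing on the valve over 35 N with the key or 40 N with the wheel damages it.
- shaft_top (a point): Point of the valve on the spindle axis at the shaft's top, 76 mm above the table; axes as the valve's. The shaft is 28 mm in diameter (top 3 mm: a 26.4 mm nose) and stands 34 mm above the shoulder. The slot, 9.8 mm wide, runs down the shaft's side, open at the top and outwards; its floor is 8.2 mm from the axis.
- seat (a point): Point of the valve on the spindle axis at the top face of the 44 mm shoulder, 42 mm above the table, where the wheel's underside ends; axes as the valve's. Around the shoulder a black seal ring (47 to 61 mm in diameter) stands up to 5 mm higher; it slides down stiffly under about 9 N and stays down.
- pocket_floor (a point): Point of the valve on the spindle axis at the level of the slot's bottom, 12 mm above the table; axes as the valve's. Below the shoulder's top face the slot is a closed pocket 30 mm deep, 9.6 mm wide, from 8.2 to 17.8 mm from the axis (mouth widened by 1 mm a side). The key when home stands on its bottom, centre 13 mm from the axis, its top 6 mm below the shaft's top.
- wheel: Loose aluminium handwheel, about 0.32 kg, lying flat: disc 86 mm in diameter, 10 mm thick, on it a square boss 50 x 50 x 20 mm high, sides along x and y. A bore 30 mm across goes right through; a keyway 10.8 mm wide is cut into it towards the wheel's +x, out to 20.5 mm from the axis, over the full height. Origin: underside, on the bore's axis; z up.
- holder: Grey plastic block 150 x 45 x 34 mm (x, y, z), fixed, with three square sockets 9.2 mm wide and 26 mm deep at x = -50, 0 and +50 mm, each with a steel bar standing in it. Origin: centre of the underside.
- key: The long square key: steel bar 8 x 8 x 58 mm, 29 g, standing upright in one of the holder's sockets (which one varies), 32 mm of it above the block. Origin: centre of its lower end; z along it, x and y square to its sides.
- dowel: Bystander: round steel pin 8 mm in diameter, 58 mm long, standing in another socket. Origin: centre of its lower end.
- short_key: Bystander: square steel bar 8 x 8 mm, only 42 mm long, standing in another socket. Origin: centre of its lower end.
- latch_plate: Bystander: steel latch plate 26 x 75 x 4 mm with a raised lip, lying flat. Origin: underside centre.
- mallet: Bystander: rubber mallet lying on its side, head 58 mm in diameter and 88 mm long, handle 260 mm towards its -x. Origin: on the table under the head's centre.
- hex_key: Bystander: L-shaped 6 mm hex key lying flat, 90 x 31 mm. Origin: on the table, midway along its long leg.
- hinge: Bystander: black plastic cabinet door hinge with a wire spring clip, about 95 x 64 x 15 mm. Origin: underside of its 35 mm round cup. (A fixed stack of clear trays, 145 mm high, stands off to the left, beyond y = 0.44 m.)
Not all that is in view belongs to the job. There is more than one size of the wheel; the one meant has the size given above.

How it is judged:
On the way, in this order (a step that is already met when the one before it is completed fails the run):
1. the key stands home in the spindle's slot, let go, the wheel still away (z of key in the frame of seat below -0.0272 m and horizontal distance between key and seat between 0.0105 and 0.0155 m and angle between key's own z axis and vertical below 0.12 rad and contact force between the fingers and key below 0.2 N and distance between wheel and seat above 0.08 m), for 0.2 s.
2. the wheel is fully home on the shoulder over the key (z of key in the frame of seat below -0.0272 m and horizontal distance between key and seat between 0.0105 and 0.0155 m and angle between key's own z axis and vertical below 0.12 rad and z of wheel in the frame of seat below 0.0022 m and horizontal distance between wheel and seat below 0.003 m and angle between wheel's own z axis and vertical below 0.04 rad), for 0.2 s.
At the end, for the whole second after the job is handed in: The long key stands on the bottom of the spindle's slot (within 2.8 mm of full depth, upright, its centre 10.5 to 15.5 mm from the axis), the wheel lies level on the shoulder (underside within 2.2 mm of it, centred within 3 mm, tilt under 0.04 rad), both at rest and let go (all of step 2 and linear speed of each of wheel, key below 0.02 m/s and contact force between the fingers and wheel below 0.2 N); the robot touches nothing.
It fails at once if the key is pressed on the valve with more than 35 N (contact force between key and valve above 35 N).
It fails at once if the wheel is pressed on the valve with more than 40 N (contact force between wheel and valve above 40 N).
It fails at once if a bystander is moved by more than 25 mm (distance of any of dowel, short_key, latch_plate, mallet, hex_key, hinge from where it was at the start of the episode above 0.025 m).
It also fails if it takes over 72 s, if anything falls off the work surface, if the arm or the gripper's body presses on something with over 40 N, if the wrist force passes 120 N, or if a joint passes its speed limit or range.

## Robot

A 6-joint arm with a two-finger parallel gripper is mounted at the origin on the work surface. World frame = base frame: x ahead of the robot, y to its left, z up, the work surface at z = 0. Lengths are in m, angles in rad, forces in N, time in s.
With the tool pointing down it reaches from about 0.375 to 0.925 m from the base axis. Payload 5.7 kg.
Tool frame: the origin (TCP) lies at the very end of the fingers, on their centre line; the grasp point (between the pads) lies 19 mm behind it (robot.hold_point_z is the distance from the TCP to the grasp point, in m); z points along the fingers, x is the direction in which the jaws open and shut, and the axes are right-handed (so a half turn about z gives the same grasp; the last joint's range is limited). The gripper opens to 88 mm and grips with 3 to 60 N. Pads are 20 mm wide; open, the fingers measure 115 mm over their backs; the gripper's body (75 mm by 178 mm) begins 61 mm behind the grasp point.
Start: joints at [1.073, 0.359, 1.51, -0, 1.272, -0.115], TCP at [0.224, 0.557, 0.223] pointing down, gripper open.
Joint ranges: [-2.97, 2.97], [-1.01, 2.36], [0.21, 2.38], [-0.96, 4.11], [0.2, 2.71], [-2.98, 2.98]. Speed limits (rad/s): [2.39, 2.39, 3.14, 3.14, 3.14, 3.14].

## Interface

Orientations are given as a rotation vector (axis times angle).
In Python, from bench import robot gives the robot as it stands. The module is installed in compiled form; this text tells all that it offers.
- The arm moves only by the tool arm_command, never from a script. Its arguments are lists of equal length, an entry for each row: "fingers": the closure, from -1 (fully open) to 1 (shut); "dp": the shift along the tool's x, y, z in m, a list of three; "turn": the turn, a rotation vector about the tool's x, y, z in rad, a list of three. In form: {"fingers": [fingers, ...], "dp": [[x, y, z], ...], "turn": [[wx, wy, wz], ...]}. A call has 1 to 20 rows; each row shifts and turns the pose as measured when the row begins, along the tool's axes as they then stand; what a row does not reach is not made up. A row lasts 1/10 s, in which the tool goes at most 50 mm and 8.59 degrees, less where a joint would pass 70% of its speed; a pose out of reach is approached as far as the arm can. A call with a gripper value outside its range is refused whole. The fingers move at their own pace and stop on an object; "newtons" is the grip in N (left out, the last holds). Time passes only in rows, so rows that do not move let the fingers close. It gives the time, the measured TCP pose, the force and the opening at its end, in the units of the state.
- robot.sense(): the state, without advancing time (a new reading comes with each control period).
- robot.camera(name): name is "scene" or "side" or "wrist"; returns (picture, depth): 384x512x3 uint8, blue, green, red; 384x512 float32, m along the optical axis (not along the pixel's ray), 0 where there is no reading.
- robot.get_calibration(name): a dict with "camera_matrix" (3x3 intrinsics, pixels), "extrinsics" (4x4, takes a point from camera to world coordinates); the wrist camera has in their place "mount" (4x4, takes a point from camera to tool coordinates, whose origin is the TCP and whose axes are the tool frame's). Camera axes: x right, y up, looking along -z (the intrinsics and any distortion apply to the point x, -y, -z); pixel columns grow to the right and rows downward; lengths in m; the calibration is good to about 2 mm. The wrist camera is an equidistant fisheye: a pixel r from the principal point sees the ray r / f radians off the axis. A picture is of the moment at which its call begins: read the wrist's pose just before it. get_calibration takes no time and is no camera call.
- robot.close_job(): hands the job in, once; it reports no verdict.
The state is a dict: "time_s": time; "joint_positions": joint angles; "qd": joint speeds; "effort": joint torques, N m; "position": TCP position; "tool_rot": TCP orientation; "wrist_force": force on the tool from outside, world axes, zero at the start; "wrist_torque": the same for the moment, N m; "gripper_width": finger opening in m.
Only numpy, scipy, OpenCV 4.12 (cv2) and the standard library are available. Lean on these libraries where they do the work, as an engineer would, in place of code of your own. Each camera call takes 0.05 s, during which the arm holds its last target.

## Working session

There is one attempt and no reset: what is moved stays moved. The work goes in short steps, Python scripts to look and compute and a tool call to move; the robot and the scene stay as the last step left them, time stands still between calls to the robot, and variables do not carry over. Pictures are saved under pics/ and viewed, and the job is handed in when it is done.

Besides the shell and the picture viewer there is one more tool, called by a JSON object that holds its "api" and its "payload", one argument or row to a line. arm_command: Moves the arm, as the interface text tells. Its arguments: {"type":"object","properties":{"fingers":{"type":"array","items":{"type":"number"}},"dp":{"type":"array","items":{"type":"array","items":{"type":"number"}}},"turn":{"type":"array","items":{"type":"array","items":{"type":"number"}}},"newtons":{"type":"number"}},"required":["fingers","dp","turn"]}

```bash
mkdir -p pics; ls; python3 - <<'E'
from bench import robot
import cv2, numpy as np
s=robot.sense()
for k,v in s.items(): print(k,np.round(v,4))
print(robot.hold_point_z)
for n in ("scene","side","wrist"):
    s=robot.sense()
    p,d=robot.camera(n)
    cv2.imwrite(f"pics/{n}0.png",p); np.savez(f"{n}0.npz",p=p,d=d,pos=s['position'],rot=s['tool_rot'])
    c=robot.get_calibration(n); print(n,{k:np.round(v,4).tolist() if not isinstance(v,str) else v for k,v in c.items()})
E
```

```text
pics
time_s 0.0
joint_positions [ 1.0729  0.3595  1.5114  0.      1.2725 -0.1151]
qd [-0.0004 -0.0022  0.0006  0.0004  0.0016 -0.0011]
effort [ 1.80000e-03 -5.15371e+01 -2.70727e+01  6.76000e-02  3.52000e-02
 -1.00000e-04]
position [0.2238 0.556  0.2218]
tool_rot [ 2.6027e+00  1.7579e+00 -2.6000e-03]
wrist_force [-0.4558  0.2831 -0.4063]
wrist_torque [-0.0009  0.0341 -0.0231]
gripper_width 0.0877
0.0187
scene {'camera_matrix': [[353.8903, 0.0, 258.6009], [0.0, 353.8903, 189.336], [0.0, 0.0, 1.0]], 'extrinsics': [[0.5664, -0.6526, 0.5033, 1.0756], [0.824, 0.4374, -0.3601, -0.4029], [0.0149, 0.6187, 0.7855, 0.8808], [0.0, 0.0, 0.0, 1.0]]}
side {'camera_matrix': [[401.7766, 0.0, 257.0092], [0.0, 401.7766, 185.0394], [0.0, 0.0, 1.0]], 'extrinsics': [[0.9041, 0.2252, -0.3632, 0.2544], [-0.4274, 0.4747, -0.7694, -0.7108], [-0.0008, 0.8508, 0.5254, 0.5351], [0.0, 0.0, 0.0, 1.0]]}
wrist {'camera_matrix': [[297.3186, 0.0, 256.2289], [0.0, 297.3186, 193.9134], [0.0, 0.0, 1.0]], 'mount': [[1.0, -0.0003, 0.0006, -0.0004], [-0.0001, -0.9681, -0.2504, -0.0685], [0.0007, 0.2504, -0.9681, -0.1625], [0.0, 0.0, 0.0, 1.0]]}
```

View pics/scene0.png

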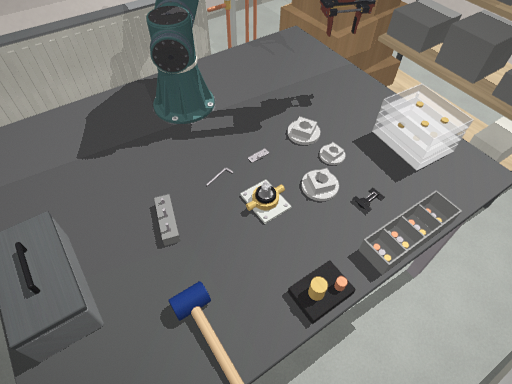

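View pics/side0.png

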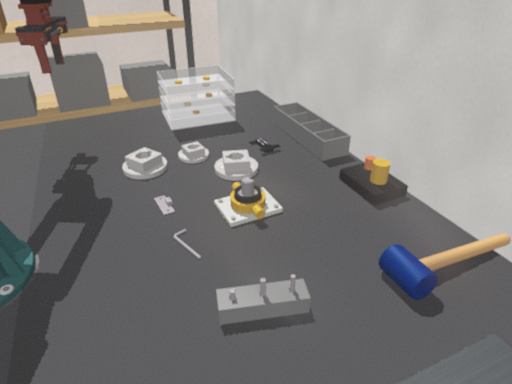

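View pics/wrist0.png

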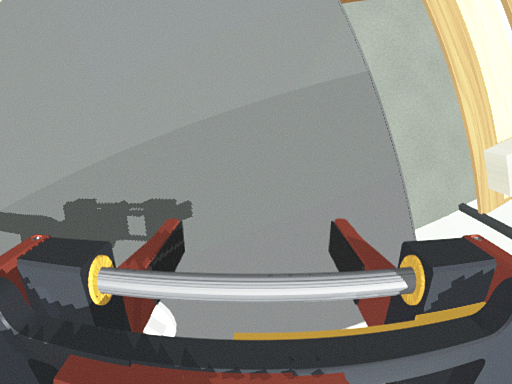

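The scene view shows wheels at (304,130), (333,154) and (320,184), the valve at (266,200), the holder with three bars at (167,220), and the mallet at (190,300). Next I'll measure them from the depth images.

```bash
cat > h.py <<'E'
import numpy as np, cv2
from scipy.spatial.transform import Rotation as R
from bench import robot
def cloud(name,d):
    c=robot.get_calibration(name); K=c['camera_matrix']; E=np.array(c['extrinsics'])
    v,u=np.mgrid[0:d.shape[0],0:d.shape[1]]
    X=(u-K[0][2])/K[0][0]*d; Y=-(v-K[1][2])/K[1][1]*d
    P=np.stack([X,Y,-d,np.ones_like(d)],-1)@E.T
    return P[...,:3]
def ray(name,uv,z):
    c=robot.get_calibration(name); K=c['camera_matrix']; E=np.array(c['extrinsics'])
    uv=np.atleast_2d(uv).astype(float)
    r=np.stack([(uv[:,0]-K[0][2])/K[0][0],-(uv[:,1]-K[1][2])/K[1][1],-np.ones(len(uv))],1)@E[:3,:3].T
    o=E[:3,3]; t=(z-o[2])/r[:,2]
    return o+r*t[:,None]
def proj(name,P):
    c=robot.get_calibration(name); K=c['camera_matrix']; E=np.linalg.inv(np.array(c['extrinsics']))
    p=np.atleast_2d(P)@E[:3,:3].T+E[:3,3]
    return np.stack([K[0][0]*p[:,0]/-p[:,2]+K[0][2],-K[1][1]*p[:,1]/-p[:,2]+K[1][2]],1)
def wray(uv,pos,rot,z):
    "wrist fisheye pixel -> world point on plane z"
    c=robot.get_calibration('wrist'); K=c['camera_matrix']; M=np.array(c['mount'])
    uv=np.atleast_2d(uv).astype(float)
    dx=(uv[:,0]-K[0][2])/K[0][0]; dy=(uv[:,1]-K[1][2])/K[1][1]; th=np.hypot(dx,dy); s=np.sin(th)/np.maximum(th,1e-9)
    r=np.stack([dx*s,-dy*s,-np.cos(th)],1)@M[:3,:3].T
    Rt=R.from_rotvec(rot).as_matrix(); r=r@Rt.T; o=Rt@M[:3,3]+pos
    t=(z-o[2])/r[:,2]; return o+r*t[:,None]
def wproj(P,pos,rot):
    c=robot.get_calibration('wrist'); K=c['camera_matrix']; M=np.linalg.inv(np.array(c['mount']))
    Rt=R.from_rotvec(rot).as_matrix()
    p=(np.atleast_2d(P)-pos)@Rt; p=p@M[:3,:3].T+M[:3,3]
    a=np.stack([p[:,0],-p[:,1]],1); n=np.linalg.norm(a,axis=1); th=np.arctan2(n,-p[:,2])
    return np.array([K[0][2],K[1][2]])+a/np.maximum(n,1e-9)[:,None]*th[:,None]*K[0][0]
def snap(name,fn):
    s=robot.sense(); p,d=robot.camera(name); np.savez(fn+'.npz',p=p,d=d,pos=s['position'],rot=s['tool_rot']); cv2.imwrite('pics/'+fn+'.png',p); return p,d,s
E
python3 - <<'E'
from h import *
# table-level objects: connected components on height in scene & side
for n in ('scene','side'):
    z=np.load(n+'0.npz'); P=cloud(n,z['d']); m=(z['d']>0)&(P[...,2]>0.006)&(P[...,2]<0.12)&(P[...,0]>0.15)&(P[...,0]<1.1)&(P[...,1]>-0.5)&(P[...,1]<0.75)
    print(n,'table z',np.median(P[...,2][(z['d']>0)&(abs(P[...,2])<0.01)]))
    k,l,st,c=cv2.connectedComponentsWithStats(m.astype(np.uint8))
    for i in range(1,k):
        if st[i,4]<40: continue
        q=P[l==i]
        r=cv2.minAreaRect(q[:,:2].astype(np.float32)*1000)
        print(np.round(c[i]),st[i,4],'ctr mm',np.round(r[0]),'size',np.round(r[1]),'ang',round(r[2],1),'zmax',np.round(np.percentile(q[:,2],98),3))
E
```

```text
scene table z 0.001121604075694227
[426. 113.] 1555 ctr mm [627. 600.] size [145. 200.] ang 85.9 zmax 0.119
[413. 140.] 2050 ctr mm [635. 579.] size [191. 225.] ang 86.0 zmax 0.118
[304. 131.] 656 ctr mm [394. 274.] size [115. 104.] ang 40.0 zmax 0.044
[332. 154.] 397 ctr mm [533. 286.] size [85. 73.] ang 25.9 zmax 0.034
[260. 155.] 41 ctr mm [393.  86.] size [24. 43.] ang 55.1 zmax 0.017
[320. 185.] 867 ctr mm [611. 165.] size [116. 110.] ang 32.8 zmax 0.044
[265. 200.] 1252 ctr mm [563. -12.] size [132. 131.] ang 1.7 zmax 0.077
[366. 200.] 216 ctr mm [736. 260.] size [63. 91.] ang 5.2 zmax 0.018
[408. 231.] 3139 ctr mm [882. 259.] size [304. 108.] ang 89.9 zmax 0.062
[166. 219.] 806 ctr mm [ 464. -291.] size [ 45. 154.] ang 74.2 zmax 0.064
[321. 291.] 2295 ctr mm [880. -61.] size [141. 100.] ang 89.8 zmax 0.082
[203. 325.] 1872 ctr mm [ 819. -348.] size [251.  88.] ang 1.0 zmax 0.06
side table z -4.066050899131923e-05
[193.  79.] 460 ctr mm [646. 627.] size [ 94. 201.] ang 85.6 zmax 0.12
[198. 106.] 2154 ctr mm [634. 576.] size [189. 222.] ang 85.9 zmax 0.118
[312. 130.] 2419 ctr mm [889. 259.] size [308.  96.] ang 90.0 zmax 0.06
[266. 146.] 143 ctr mm [737. 255.] size [61. 83.] ang 1.1 zmax 0.016
[193. 152.] 436 ctr mm [527. 285.] size [73. 85.] ang 87.7 zmax 0.031
[144. 164.] 977 ctr mm [388. 271.] size [115. 102.] ang 8.9 zmax 0.041
[243. 190.] 2754 ctr mm [577.  73.] size [303. 144.] ang 79.7 zmax 0.075
[374. 180.] 1916 ctr mm [878. -60.] size [102. 144.] ang 0.1 zmax 0.08
[168. 201.] 44 ctr mm [400.  82.] size [12. 23.] ang 3.1 zmax 0.016
[430. 264.] 3059 ctr mm [ 839. -351.] size [ 88. 298.] ang 89.3 zmax 0.058
[263. 300.] 2997 ctr mm [ 463. -291.] size [ 48. 150.] ang 74.5 zmax 0.059
```

```bash
python3 - <<'E'
from h import *
z=np.load('scene0.npz')['p']; s=np.load('side0.npz')['p']
a=cv2.resize(z[110:260,150:370],None,fx=3.6,fy=3.6,interpolation=cv2.INTER_CUBIC)
cv2.imwrite('pics/crop_scene.png',a)
cv2.imwrite('pics/crop_side.png',cv2.resize(s[140:330,110:320],None,fx=3.1,fy=3.1,interpolation=cv2.INTER_CUBIC))
E
```

```text
(no output)
```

View pics/crop_scene.png

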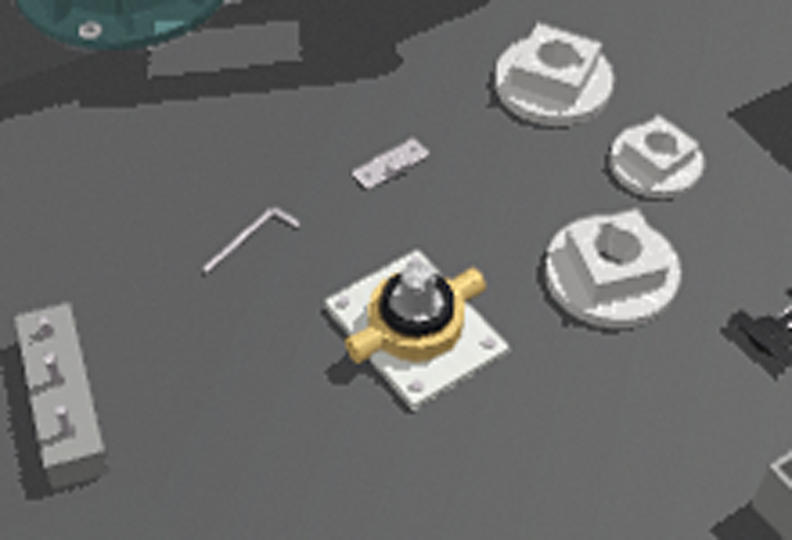

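View pics/crop_side.png

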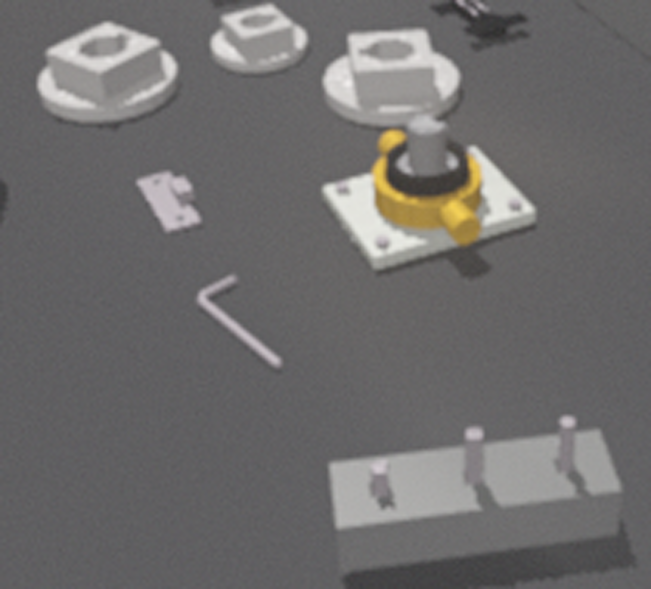

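Candidates for the wheel, scene pixels: (304,130) is about 105–115 mm across and 41 mm high, (320,184) about 112 mm and 41 mm, and (333,154) about 80 mm and 31–34 mm. Only the small one fits the 86 x 30 mm description. For the key, the short bar is at side (232,294), and the two tall ones are at (263,287) and (293,281). One tall bar is the round dowel, so I need a close look. I'll move the wrist camera over the wheel first.

{"api": "arm_command", "payload": {
  "fingers": [-1,-1,-1,-1,-1,-1,-1,-1,-1,-1,-1,-1,-1,-1,-1,-1,-1,-1,-1,-1],
  "dp": [
    [0,0,0],
    [0,0,0],
    [0,0,0],
    [0,0,0],
    [0,0,0],
    [0,0,0],
    [0,0,0],
    [0,0,0],
    [0.031,0.0306,0.0072],
    [0.031,0.0306,0.0072],
    [0.031,0.0306,0.0072],
    [0.031,0.0306,0.0072],
    [0.031,0.0306,0.0072],
    [0.031,0.0306,0.0072],
    [0.031,0.0306,0.0072],
    [0.031,0.0306,0.0072],
    [0.031,0.0306,0.0072],
    [0.031,0.0306,0.0072],
    [0,0,0],
    [0,0,0]
  ],
  "turn": [
    [0,0,0.149],
    [0,0,0.149],
    [0,0,0.149],
    [0,0,0.149],
    [0,0,0.149],
    [0,0,0.149],
    [0,0,0.149],
    [0,0,0.149],
    [0,0,0],
    [0,0,0],
    [0,0,0],
    [0,0,0],
    [0,0,0],
    [0,0,0],
    [0,0,0],
    [0,0,0],
    [0,0,0],
    [0,0,0],
    [0,0,0],
    [0,0,0]
  ]
}}

```text
time_s: 2.15
position: [0.5361, 0.2303, 0.1422]
tool_rot: [3.137, -0.032, -0.008]
wrist_force: [-0.6, 0.0, -0.0]
gripper_width: 0.0881
```

```bash
python3 - <<'E'
from h import *
p,d,s=snap('wrist','w1')
print(s['time_s'],s['position'],s['tool_rot'])
E
```

```text
2.15 [0.53608683 0.23028722 0.14223895] [ 3.13673318 -0.03159127 -0.0077732 ]
```

View pics/w1.png

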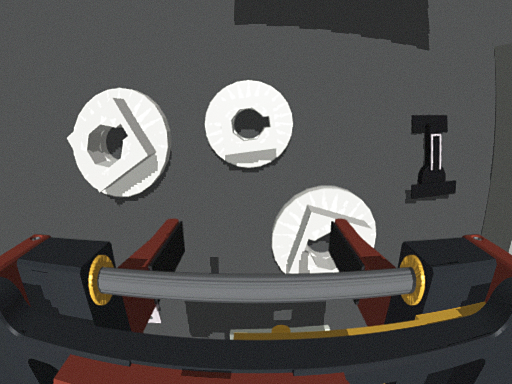

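The wrist view shows the small wheel at (248,123) with its keyway pointing right, the larger wheels at (120,143) and (325,232), and the hinge at (432,155). I'll measure disc sizes from rays onto z = 10 mm.

```bash
python3 - <<'E'
from h import *
z=np.load('w1.npz'); p=z['p']; pos,rot=z['pos'],z['rot']
g=p.min(2); m=(g>110).astype(np.uint8); m[215:]=0
k,l,st,c=cv2.connectedComponentsWithStats(m)
for i in range(1,k):
    if st[i,4]<800: continue
    ct,_=cv2.findContours((l==i).astype(np.uint8),cv2.RETR_EXTERNAL,cv2.CHAIN_APPROX_NONE)
    q=cv2.convexHull(max(ct,key=len)).reshape(-1,2).astype(float)
    for zz in (0.010,):
        w=wray(q,pos,rot,zz)
        (x,y),r=cv2.minEnclosingCircle((w[:,:2]*1000).astype(np.float32)); 
        e=cv2.fitEllipse((w[:,:2]*1000).astype(np.float32))
        print(c[i].round(),'encl',round(x,1),round(y,1),'d',round(2*r,1),'ellipse',np.round(e[0],1),np.round(e[1],1))
cv2.imwrite('pics/w1c.png',cv2.resize(p[70:180,190:310],None,fx=5,fy=5,interpolation=cv2.INTER_CUBIC))
E
```

```text
[248. 123.] encl 528.3 292.8 d 88.3 ellipse [528.2 292.9] [87.4 87.8]
[121. 141.] encl 383.6 284.7 d 128.9 ellipse [385. 281.] [118.2 126.4]
[325. 202.] encl 609.3 198.0 d 104.6 ellipse [611.4 166.2] [117.  130.6]
```

View pics/w1c.png

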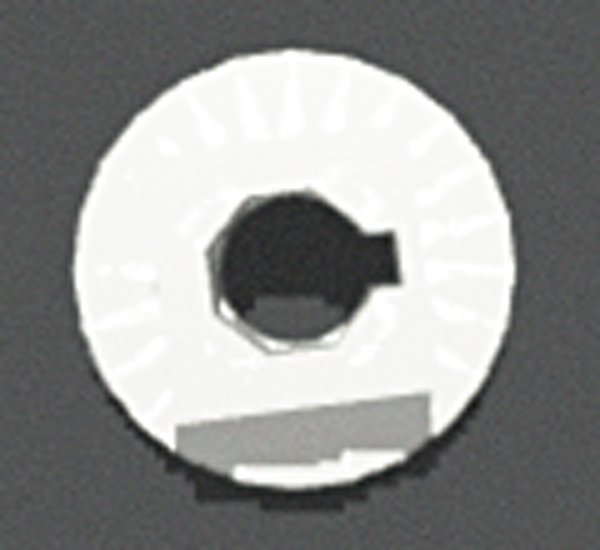

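Target wheel confirmed: 87–88 mm across at about (0.528, 0.293), yaw about 5.5°, keyway to its +x. Next I'll look at the valve.

```bash
cat >> h.py <<'E'
def goto(target,yaw_deg=None,s=None):
    "prints total dp in present tool frame and turn to be vertical with tool x at yaw"
    s=s or robot.sense(); Rt=R.from_rotvec(s['tool_rot'])
    if yaw_deg is None:
        x=Rt.as_matrix()[:,0]; yaw_deg=np.degrees(np.arctan2(x[1],x[0]))
    Rg=R.from_euler('z',yaw_deg,degrees=True)*R.from_euler('x',180,degrees=True)
    dp=Rt.inv().apply(np.array(target)-s['position']); t=(Rt.inv()*Rg).as_rotvec()
    x=Rt.as_matrix()[:,0]
    print('t',s['time_s'],'pos',np.round(s['position'],4),'yaw',round(np.degrees(np.arctan2(x[1],x[0])),2),'tilt z',np.round(Rt.as_matrix()[:2,2],4),'F',np.round(s['wrist_force'],2),'w',round(s['gripper_width'],4),'q6',np.round(s['joint_positions'],2))
    print('dp',np.round(dp,4),'len',round(np.linalg.norm(dp),3),'turn',np.round(t,4))
    # after turning first: dp in goal frame
    print('dp in goal frame',np.round(Rg.inv().apply(np.array(target)-s['position']),4))
E
python3 -c "
from h import *
goto([0.565,-0.045,0.14],0)"
```

```text
t 2.2 pos [0.5361 0.2304 0.1423] yaw -1.1 tilt z [-0.0044 -0.0051] F [-0.15  0.05  0.46] w 0.088 q6 [ 0.29  0.42  1.63 -0.    1.09  0.31]
dp [0.0342 0.2748 0.0036] len 0.277 turn [ 0.0051  0.0044 -0.0192]
dp in goal frame [0.0289 0.2754 0.0023]
```

{"api": "arm_command", "payload": {
  "fingers": [-1,-1,-1,-1,-1,-1,-1,-1,-1],
  "dp": [
    [0,0,0],
    [0.0048,0.0459,0],
    [0.0048,0.0459,0],
    [0.0048,0.0459,0],
    [0.0048,0.0459,0],
    [0.0048,0.0459,0],
    [0.0048,0.0459,0],
    [0,0,0],
    [0,0,0]
  ],
  "turn": [
    [0.005,0.0044,-0.019],
    [0,0,0],
    [0,0,0],
    [0,0,0],
    [0,0,0],
    [0,0,0],
    [0,0,0],
    [0,0,0],
    [0,0,0]
  ]
}}

```text
time_s: 3.1
position: [0.565, -0.0406, 0.1444]
tool_rot: [-3.138, -0.044, -0.009]
wrist_force: [0.2, 0.8, 0.3]
gripper_width: 0.0881
```

```bash
python3 - <<'E'
from h import *
p,d,s=snap('wrist','w2')
goto([0.565,-0.045,0.14],0)
cv2.imwrite('pics/w2c.png',cv2.resize(p[70:200,170:350],None,fx=4,fy=4,interpolation=cv2.INTER_CUBIC))
E
```

```text
t 3.15 pos [ 0.5652 -0.0404  0.1445] yaw 1.67 tilt z [0.0062 0.0032] F [-0.26 -0.57  0.78] w 0.0877 q6 [-0.2   0.39  1.68  0.    1.07 -0.23]
dp [-0.0003  0.0046  0.0045] len 0.006 turn [-0.0031 -0.0063  0.0292]
dp in goal frame [-0.0002  0.0046  0.0045]
```

View pics/w2.png

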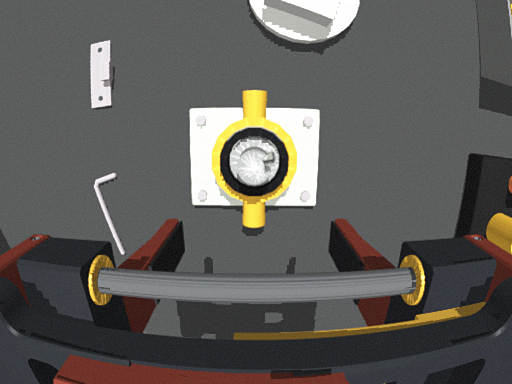

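View pics/w2c.png

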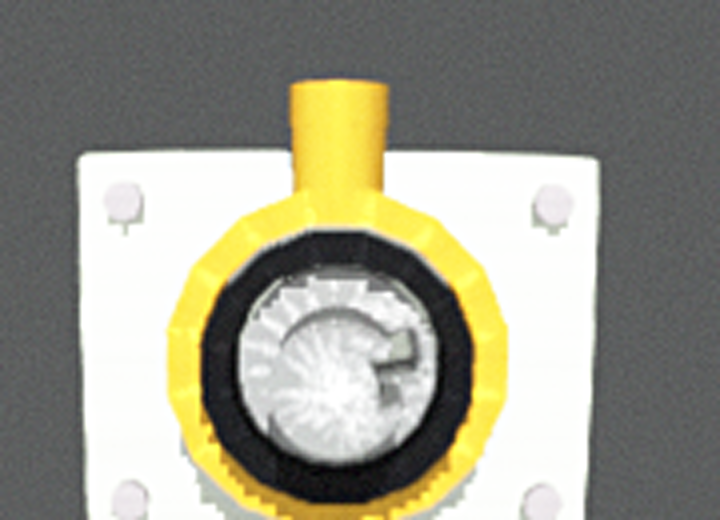

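The slot is visible at about (269,157), facing +x and turned slightly towards +y. I'll go closer.

{"api": "arm_command", "payload": {
  "fingers": [-1,-1,-1,-1],
  "dp": [
    [0,0.01,0.02],
    [0,0.01,0.025],
    [0,0,0],
    [0,0,0]
  ],
  "turn": [
    [-0.003,-0.006,0.029],
    [0,0,0],
    [0,0,0],
    [0,0,0]
  ]
}}

```text
time_s: 3.55
position: [0.5657, -0.0527, 0.1003]
tool_rot: [-3.14, -0.014, -0.004]
wrist_force: [0.4, 0.6, 1.2]
gripper_width: 0.0876
```

```bash
python3 - <<'E'
from h import *
p,d,s=snap('wrist','w3')
goto([0.565,-0.06,0.1],0)
cv2.imwrite('pics/w3c.png',cv2.resize(p[70:200,190:330],None,fx=5,fy=5,interpolation=cv2.INTER_CUBIC))
E
```

```text
t 3.6 pos [ 0.5654 -0.0526  0.1003] yaw 0.53 tilt z [0.0019 0.0016] F [-0.29  0.34 -0.77] w 0.0881 q6 [-0.22  0.45  1.71  0.    0.98 -0.23]
dp [-0.0005  0.0074  0.0003] len 0.007 turn [-0.0016 -0.0019  0.0093]
dp in goal frame [-0.0004  0.0074  0.0003]
```

View pics/w3c.png

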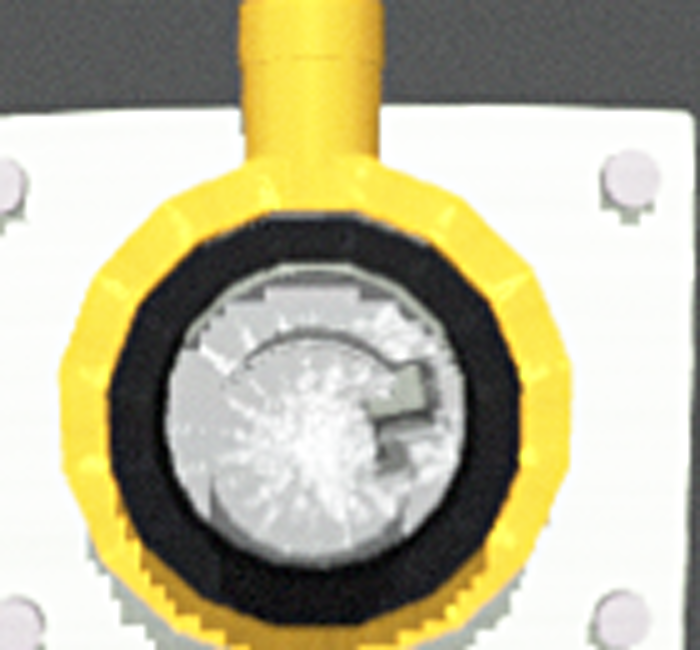

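```bash
python3 - <<'E'
from h import *
z=np.load('w3.npz'); p=z['p']; pos,rot=z['pos'],z['rot']
c=p[112:188,215:290].copy()
g=cv2.createCLAHE(3,(4,4)).apply(cv2.cvtColor(c,cv2.COLOR_BGR2GRAY))
a=cv2.resize(cv2.cvtColor(c,cv2.COLOR_BGR2GRAY),None,fx=10,fy=10,interpolation=cv2.INTER_CUBIC)
a=cv2.resize(a[:,:],(740,600)) if a.shape[0]<1 else a
cv2.imwrite('pics/w3d.png',a[:600])
# valve rect: white plate corners, z=0.012
m=((p.min(2)>150)).astype(np.uint8)
m=cv2.morphologyEx(m,cv2.MORPH_OPEN,np.ones((3,3)))
# black ring circle at z=.047 : outer contour
hsv=cv2.cvtColor(p,cv2.COLOR_BGR2HSV)
blk=(p.max(2)<45).astype(np.uint8); blk[200:]=0
k,l,st,ce=cv2.connectedComponentsWithStats(blk)
for i in range(1,k):
    if st[i,4]>300:
        ct,_=cv2.findContours((l==i).astype(np.uint8),cv2.RETR_EXTERNAL,cv2.CHAIN_APPROX_NONE)
        q=max(ct,key=len).reshape(-1,2).astype(float); w=wray(q,pos,rot,0.047)[:,:2]*1000
        print(ce[i],st[i],'ring',cv2.minEnclosingCircle(w.astype(np.float32)),cv2.fitEllipse(w.astype(np.float32)))
yl=((hsv[...,0]>15)&(hsv[...,0]<32)&(hsv[...,1]>120)).astype(np.uint8); yl[225:]=0
ys,xs=np.nonzero(yl); print('yellow',xs.min(),xs.max(),ys.min(),ys.max())
E
```

```text
[251.96521336 157.12152134] [ 212  114   82   81 2156] ring ((561.9859619140625, -10.953791618347168), 30.496505737304688) ((562.0413818359375, -11.0855073928833), (59.281219482421875, 59.56674575805664), 152.6414031982422)
[499.8822012  173.09200344] [ 486  144   26   56 1163] ring ((804.630859375, -17.70101547241211), 32.996585845947266) ((801.2996215820312, -21.074195861816406), (37.95935821533203, 68.91725158691406), 9.278037071228027)
yellow 202 499 68 224
```

View pics/w3d.png

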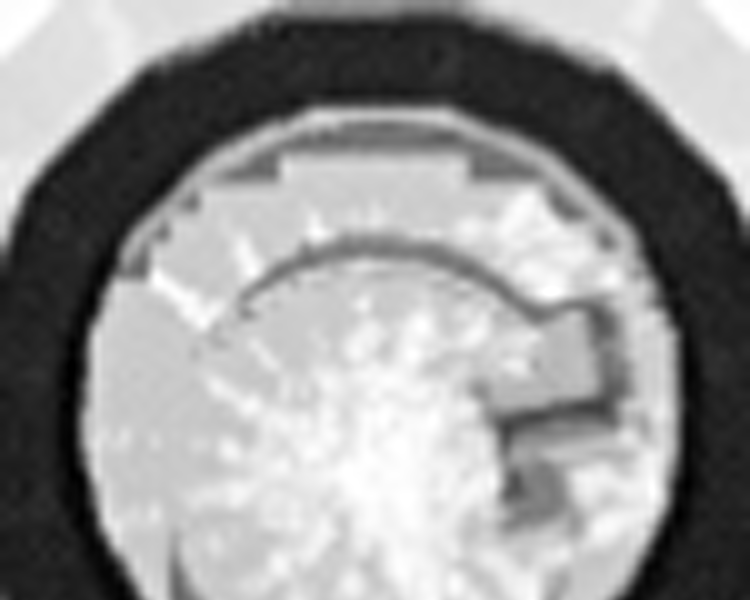

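{"api": "arm_command", "payload": {
  "fingers": [-1,-1,-1],
  "dp": [
    [0,0.027,0.015],
    [0,0,0.015],
    [0,0,0]
  ],
  "turn": [
    [0,0,0.009],
    [0,0,0],
    [0,0,0]
  ]
}}

```text
time_s: 3.9
position: [0.5683, -0.0768, 0.0735]
tool_rot: [-3.141, -0.008, -0.012]
wrist_force: [-0.8, 0.9, -0.6]
gripper_width: 0.0878
```

```bash
python3 - <<'E'
from h import *
p,d,s=snap('wrist','w4')
goto([0.565,-0.06,0.1],0)
pos,rot=s['position'],s['tool_rot']
blk=(p.max(2)<45).astype(np.uint8); blk[200:]=0
k,l,st,ce=cv2.connectedComponentsWithStats(blk)
for i in range(1,k):
    if st[i,4]>300:
        ct,_=cv2.findContours((l==i).astype(np.uint8),cv2.RETR_EXTERNAL,cv2.CHAIN_APPROX_NONE)
        q=max(ct,key=len).reshape(-1,2).astype(float); w=wray(q,pos,rot,0.047)[:,:2]*1000
        print(ce[i],st[i],'ring',cv2.minEnclosingCircle(w.astype(np.float32)),cv2.fitEllipse(w.astype(np.float32)))
u,v=ce[np.argmax(np.where(np.arange(k)>0,st[:,4],0))]; print(u,v)
u,v=wproj([0.562,-0.011,0.076],pos,rot)[0]; print('top centre px',u,v)
u0,v0=int(u)-35,int(v)-30
c=p[v0:v0+60,u0:u0+70]; print('crop origin',u0,v0)
cv2.imwrite('pics/w4d.png',cv2.resize(cv2.cvtColor(c,cv2.COLOR_BGR2GRAY),None,fx=10,fy=10,interpolation=cv2.INTER_CUBIC))
E
```

```text
t 3.95 pos [ 0.5692 -0.0772  0.0745] yaw 0.31 tilt z [0.0092 0.0002] F [-0.01  0.21 -0.44] w 0.0878 q6 [-0.26  0.49  1.73  0.    0.92 -0.26]
dp [-0.0038 -0.0172 -0.0256] len 0.031 turn [-0.0002 -0.0092  0.0055]
dp in goal frame [-0.0042 -0.0172 -0.0255]
[247.20051167 123.76878798] [ 201   76   94   93 3127] ring ((562.039306640625, -11.173319816589355), 30.401790618896484) ((562.034912109375, -11.231568336486816), (59.37321090698242, 59.78010559082031), 96.23737335205078)
[507.11952862 169.06060606] [499 122  13  78 594] ring ((787.8356323242188, -28.48265838623047), 34.52180862426758) ((786.1965942382812, -53.2371940612793), (14.909231185913086, 101.26165008544922), 5.861452102661133)
247.2005116725296 123.76878797569556
top centre px 246.19548006030678 122.2625601133312
crop origin 211 92
```

View pics/w4d.png

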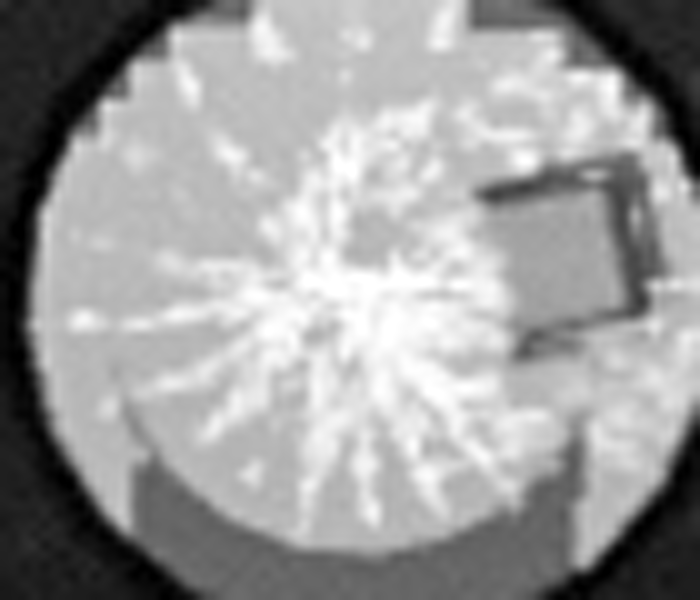

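```bash
python3 - <<'E'
from h import *
z=np.load('w4.npz'); pos,rot=z['pos'],z['rot']
q=np.array([[480,195],[630,155],[658,308],[515,355]])/10+[211,92]
for zz in (0.042,0.076,0.012):
    w=wray(q,pos,rot,zz)[:,:2]*1000; c=w.mean(0); v=c-[562.0,-11.2]
    print(zz,np.round(w,1).tolist(),'ctr',c.round(1),'r',np.hypot(*v).round(1),'ang',np.degrees(np.arctan2(v[1],v[0])).round(1))
    for a,b in ((0,1),(3,2),(1,2),(0,3)):
        e=w[b]-w[a]; print('  edge',np.hypot(*e).round(1),np.degrees(np.arctan2(e[1],e[0])).round(1))
q=np.array([[490,205],[605,190],[632,310],[525,335]])/10+[211,92]
w=wray(q,pos,rot,0.012)[:,:2]*1000; c=w.mean(0); v=c-[562.0,-11.2]; print('bottom sq',w.round(1).tolist(),c.round(1),np.hypot(*v),np.degrees(np.arctan2(v[1],v[0])))
E
```

```text
0.042 [[569.4, -4.3], [579.0, -1.6], [580.9, -11.6], [571.7, -14.8]] ctr [575.2  -8.1] r 13.6 ang 13.3
  edge 10.0 15.8
  edge 9.8 19.0
  edge 10.2 -79.1
  edge 10.7 -77.4
0.076 [[568.8, -5.2], [576.8, -2.9], [578.3, -11.2], [570.7, -13.8]] ctr [573.7  -8.3] r 12.0 ang 14.1
  edge 8.3 15.8
  edge 8.1 19.0
  edge 8.4 -79.1
  edge 8.8 -77.4
0.012 [[569.8, -3.6], [581.0, -0.4], [583.2, -12.0], [572.5, -15.6]] ctr [576.7  -7.9] r 15.0 ang 12.6
  edge 11.6 15.8
  edge 11.3 19.0
  edge 11.7 -79.1
  edge 12.3 -77.4
bottom sq [[570.6, -4.4], [579.2, -3.1], [581.3, -12.2], [573.3, -14.1]] [576.1  -8.4] 14.345593121138409 11.088393862056295
```

The slot is now clear: crop (480..655, 155..355), facing about 14° from world +x. Its pocket is centred at about (0.575, -0.008), with the spindle axis at (0.562, -0.011). Now the holder.

{"api": "arm_command", "payload": {
  "fingers": [-1,-1,-1,-1,-1,-1,-1,-1,-1,-1,-1,-1,-1,-1,-1,-1],
  "dp": [
    [0,0,-0.035],
    [0,0,-0.035],
    [0,0,0],
    [0,0,0],
    [0,0,0],
    [0,0,0],
    [0,0,0],
    [0,0,0],
    [0,0,0],
    [0,0,0],
    [0,0,0],
    [0,0,0],
    [0,0,0],
    [0,0,0],
    [0,0,0],
    [0,0,0]
  ],
  "turn": [
    [0,0,0],
    [0,0,0],
    [0,0,0.1425],
    [0,0,0.1425],
    [0,0,0.1425],
    [0,0,0.1425],
    [0,0,0.1425],
    [0,0,0.1425],
    [0,0,0.1425],
    [0,0,0.1425],
    [0,0,0.1425],
    [0,0,0.1425],
    [0,0,0.1425],
    [0,0,0.1425],
    [0,0,0.1425],
    [0,0,0]
  ]
}}

```text
time_s: 5.55
position: [0.5769, -0.0657, 0.1738]
tool_rot: [-1.801, 2.538, -0.04]
wrist_force: [-0.0, -0.2, 0.2]
gripper_width: 0.0876
```

```bash
python3 - <<'E'
from h import *
goto([0.411,-0.276,0.115],-105.8)
E
```

```text
t 5.55 pos [ 0.5769 -0.0657  0.1738] yaw -109.27 tilt z [ 0.0385 -0.0045] F [-0.01 -0.17  0.17] w 0.0876 q6 [-0.24  0.36  1.64  0.01  1.1   1.67]
dp [0.2537 0.0892 0.0533] len 0.274 turn [-0.038   0.0073 -0.0607]
dp in goal frame [0.2475 0.1023 0.0588]
```

{"api": "arm_command", "payload": {
  "fingers": [-1,-1,-1,-1,-1,-1,-1,-1,-1],
  "dp": [
    [0,0,0],
    [0,0,0],
    [0.041,0.017,0.005],
    [0.041,0.017,0.005],
    [0.041,0.017,0.005],
    [0.041,0.017,0.01],
    [0.041,0.017,0.015],
    [0.041,0.017,0.015],
    [0,0,0]
  ],
  "turn": [
    [-0.038,0.007,-0.06],
    [0,0,0],
    [0,0,0],
    [0,0,0],
    [0,0,0],
    [0,0,0],
    [0,0,0],
    [0,0,0],
    [0,0,0]
  ]
}}

```text
time_s: 6.45
position: [0.4162, -0.2815, 0.1239]
tool_rot: [-1.925, 2.47, -0.027]
wrist_force: [-0.7, -0.3, 0.4]
gripper_width: 0.0876
```

```bash
python3 - <<'E'
from h import *
p,d,s=snap('wrist','w5')
goto([0.411,-0.276,0.115],-105.8)
print(wproj([s['position'],s['position']-[0,0,0.04]],s['position'],s['tool_rot']))
E
```

```text
t 6.5 pos [ 0.4177 -0.2802  0.1246] yaw -104.12 tilt z [ 0.0196 -0.0069] F [-0.09  0.25 -0.6 ] w 0.0878 q6 [-0.73  0.33  1.85  0.01  0.95  1.08]
dp [-0.0024  0.0077  0.0094] len 0.012 turn [-0.0207 -0.0016  0.0293]
dp in goal frame [-0.0022  0.0076  0.0096]
[[255.52625839 235.94601866]
 [255.46238168 215.57504321]]
```

View pics/w5.png

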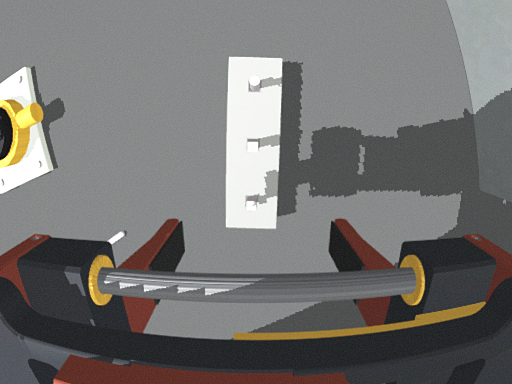

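The holder runs vertically at column 255, with bars at (254,84), (253,145) and (251,203). I'll crop each to tell them apart.

```bash
python3 - <<'E'
from h import *
z=np.load('w5.npz'); p=z['p']
t=[cv2.resize(p[v-22:v+22,232:278],None,fx=5.5,fy=5.5,interpolation=cv2.INTER_CUBIC) for v in (84,145,203)]
cv2.imwrite('pics/w5c.png',np.hstack(t))
E
```

```text
(no output)
```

View pics/w5c.png

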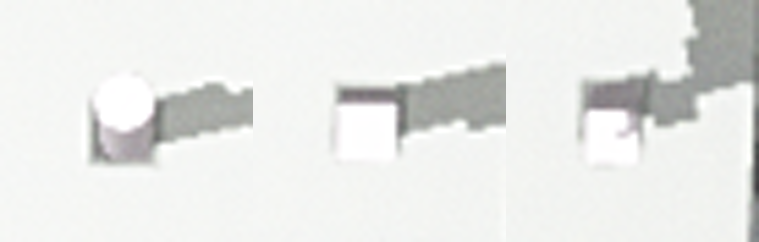

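The far bar is the round dowel, the near one the short key, and the middle one at (252.5,146.6) is square and tall (side view: 32 mm above the block). The middle bar is the key. Now its position and angle.

```bash
python3 - <<'E'
from h import *
z=np.load('w5.npz'); p=z['p']; pos,rot=z['pos'],z['rot']
print('key top',wray([[252.5,146.6]],pos,rot,0.066))
m=(p.min(2)>195).astype(np.uint8); m[:, :200]=0; m[:,300:]=0; m[235:]=0
ct,_=cv2.findContours(m,cv2.RETR_EXTERNAL,cv2.CHAIN_APPROX_NONE); q=max(ct,key=cv2.contourArea).reshape(-1,2).astype(float)
w=wray(q,pos,rot,0.034)[:,:2]*1000
print('holder rect',cv2.minAreaRect(w.astype(np.float32)))
# left edge line
for sgn in (-1,1):
    rows=range(75,215,4); e=[]
    for r in rows:
        xs=np.nonzero(m[r])[0]; e.append([xs.min() if sgn<0 else xs.max(),r])
    w=wray(e,pos,rot,0.034)[:,:2]; l=cv2.fitLine((w*1000).astype(np.float32),cv2.DIST_HUBER,0,.01,.01).ravel(); print('edge ang',np.degrees(np.arctan2(l[1],l[0])))
# side/scene view of key top for cross check
for n in ('side','scene'): print(n, proj(n,wray([[252.5,146.6]],pos,rot,0.066)))
w=wray([[252.5,146.6]],pos,rot,0.066)[0]; goto([w[0],w[1],0.10],-105.8)
E
python3 - <<'E'
import cv2,numpy as np
s=np.load('side0.npz')['p'];a=np.load('scene0.npz')['p']
cv2.imwrite('pics/kk.png',np.hstack([cv2.resize(s[265:315,215:315],(400,200),interpolation=cv2.INTER_CUBIC),cv2.resize(a[190:245,140:195],(200,200),interpolation=cv2.INTER_CUBIC)]))
E
```

```text
key top [[ 0.46325428 -0.29114032  0.066     ]]
holder rect ((463.32958984375, -290.885986328125), (45.54322814941406, 150.50259399414062), 74.1666030883789)
edge ang -15.689476
edge ang -16.253344
side [[263.15744696 280.21186984]]
scene [[163.05622423 209.25830579]]
t 6.5 pos [ 0.4177 -0.2802  0.1246] yaw -104.12 tilt z [ 0.0196 -0.0069] F [-0.09  0.25 -0.6 ] w 0.0878 q6 [-0.73  0.33  1.85  0.01  0.95  1.08]
dp [-0.0005 -0.0463  0.0256] len 0.053 turn [-0.0207 -0.0016  0.0293]
dp in goal frame [-0.0018 -0.0468  0.0246]
```

View pics/kk.png

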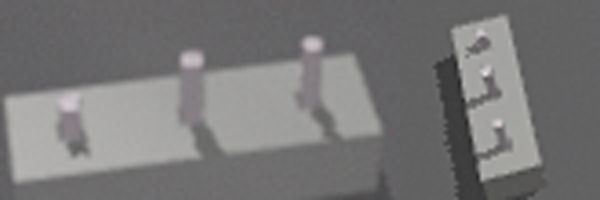

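{"api": "arm_command", "payload": {
  "fingers": [-1,-1,-1,-1],
  "dp": [
    [0,0,0],
    [-0.001,-0.0234,0.01],
    [-0.001,-0.0234,0.014],
    [0,0,0]
  ],
  "turn": [
    [-0.02,-0.002,0.033],
    [0,0,0],
    [0,0,0],
    [0,0,0]
  ]
}}

```text
time_s: 6.9
position: [0.4678, -0.2885, 0.1036]
tool_rot: [-1.891, 2.504, -0.008]
wrist_force: [-0.2, -0.4, 0.9]
gripper_width: 0.0876
```

```bash
python3 - <<'E'
from h import *
goto([0.4633,-0.2911,0.050],-106)
E
```

```text
t 6.9 pos [ 0.4678 -0.2885  0.1036] yaw -105.89 tilt z [ 0.0062 -0.0017] F [-0.2  -0.44  0.91] w 0.0876 q6 [-0.68  0.42  1.75  0.    0.96  1.17]
dp [0.0037 0.0039 0.0535] len 0.054 turn [-0.0064  0.0001  0.0019]
dp in goal frame [0.0037 0.0036 0.0536]
```

{"api": "arm_command", "payload": {
  "fingers": [-1,-1,-1,-1,-1],
  "dp": [
    [0.0037,0.0036,0],
    [0,0,0.018],
    [0,0,0.018],
    [0,0,0.016],
    [0,0,0]
  ],
  "turn": [
    [-0.006,0,0.002],
    [0,0,0],
    [0,0,0],
    [0,0,0],
    [0,0,0]
  ]
}}

```text
time_s: 7.4
position: [0.4631, -0.2872, 0.0547]
tool_rot: [-1.9, 2.501, -0.004]
wrist_force: [0.0, 0.7, 0.3]
gripper_width: 0.0878
```

```bash
python3 - <<'E'
from h import *
goto([0.4633,-0.2911,0.050],-106)
p,d,s=snap('wrist','w6')
E
```

```text
t 7.4 pos [ 0.4631 -0.2872  0.0547] yaw -105.55 tilt z [ 0.0018 -0.0016] F [0.02 0.68 0.33] w 0.0878 q6 [-0.68  0.49  1.8  -0.    0.85  1.16]
dp [ 0.0037 -0.0013  0.0047] len 0.006 turn [-0.0022 -0.001   0.0078]
dp in goal frame [ 0.0037 -0.0013  0.0047]
```

View pics/w6.png

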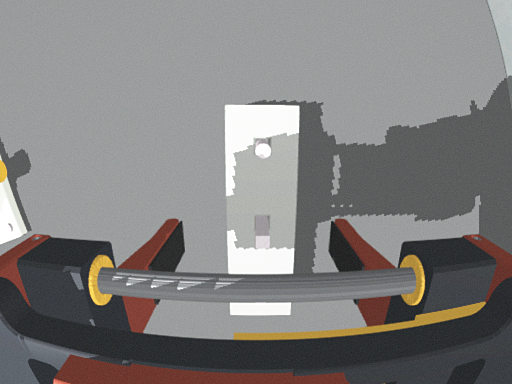

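The key's top is at (262,240), between the fingers and about 4 mm off centre. I'll correct that and close gently.

{"api": "arm_command", "payload": {
  "fingers": [-1,-1,-1,0.3,1,1,1,1,1,1],
  "dp": [
    [0.0037,-0.001,0.0047],
    [0.001,0,0.001],
    [0,0,0],
    [0,0,0],
    [0,0,0],
    [0,0,0],
    [0,0,0],
    [0,0,0],
    [0,0,0],
    [0,0,0]
  ],
  "turn": [
    [-0.002,-0.001,0.008],
    [0,0,0],
    [0,0,0],
    [0,0,0],
    [0,0,0],
    [0,0,0],
    [0,0,0],
    [0,0,0],
    [0,0,0],
    [0,0,0]
  ],
  "newtons": 15
}}

```text
time_s: 8.45
position: [0.4646, -0.2939, 0.0537]
tool_rot: [-1.889, 2.508, -0.01]
wrist_force: [-0.3, -0.9, 0.8]
gripper_width: 0.0352
```

```bash
python3 - <<'E'
from h import *
goto([0.4633,-0.2911,0.050],-106)
E
```

```text
t 8.45 pos [ 0.4646 -0.2939  0.0537] yaw -106.02 tilt z [ 0.0053 -0.0044] F [-0.34 -0.89  0.85] w 0.0352 q6 [-0.69  0.49  1.79  0.    0.85  1.16]
dp [-0.0023  0.002   0.0037] len 0.005 turn [-0.0063 -0.0027 -0.0004]
dp in goal frame [-0.0023  0.002   0.0037]
```

{"api": "arm_command", "payload": {
  "fingers": [1,1,1,1,1,1,1,1],
  "dp": [
    [-0.0023,0.002,0.0037],
    [0,0,0.0005],
    [0,0,0],
    [0,0,0],
    [0,0,0],
    [0,0,0],
    [0,0,0],
    [0,0,0]
  ],
  "turn": [
    [-0.006,-0.003,0],
    [0,0,0],
    [0,0,0],
    [0,0,0],
    [0,0,0],
    [0,0,0],
    [0,0,0],
    [0,0,0]
  ]
}}

```text
time_s: 9.25
position: [0.4631, -0.2907, 0.0489]
tool_rot: [-1.89, 2.509, 0.002]
wrist_force: [0.0, 0.1, 0.9]
gripper_width: 0.0079
```

```bash
python3 - <<'E'
from h import *
goto([0.4633,-0.2911,0.050],-106)
E
```

```text
t 9.25 pos [ 0.4631 -0.2907  0.0489] yaw -106.02 tilt z [-0.0005  0.0009] F [0.04 0.1  0.89] w 0.0079 q6 [-0.69  0.5   1.8   0.    0.84  1.16]
dp [ 0.0003 -0.0003 -0.0011] len 0.001 turn [ 0.0007  0.0007 -0.0003]
dp in goal frame [ 0.0003 -0.0003 -0.0011]
```

Gripped at 7.9 mm wide, with 17 mm of the key in the fingers. Lifting.

{"api": "arm_command", "payload": {
  "fingers": [1,1,1,1,1,1],
  "dp": [
    [0,0,-0.01],
    [0,0,-0.02],
    [0,0,-0.025],
    [0,0,-0.03],
    [0,0,-0.01],
    [0,0,0]
  ],
  "turn": [
    [0,0,0],
    [0,0,0],
    [0,0,0],
    [0,0,0],
    [0,0,0],
    [0,0,0]
  ],
  "newtons": 20
}}

```text
time_s: 9.85
position: [0.4636, -0.2911, 0.1492]
tool_rot: [-1.889, 2.509, -0.0]
wrist_force: [-0.1, -0.4, -0.8]
gripper_width: 0.0076
```

```bash
python3 - <<'E'
from h import *
p,d,s=snap('wrist','w7')
goto([0.5746,-0.0081,0.145],-76.5)
cv2.imwrite('pics/w7c.png',cv2.resize(p[185:275,195:315],None,fx=6,fy=6,interpolation=cv2.INTER_CUBIC))
E
```

```text
t 9.9 pos [ 0.4635 -0.291   0.1486] yaw -106.03 tilt z [0.0003 0.0007] F [-0.36  0.15  0.23] w 0.0079 q6 [-0.69  0.36  1.71  0.    1.07  1.16]
dp [-0.3025 -0.0287  0.0038] len 0.304 turn [-2.000e-04  8.000e-04 -5.155e-01]
dp in goal frame [-0.2491 -0.1741  0.0036]
```

View pics/w7c.png

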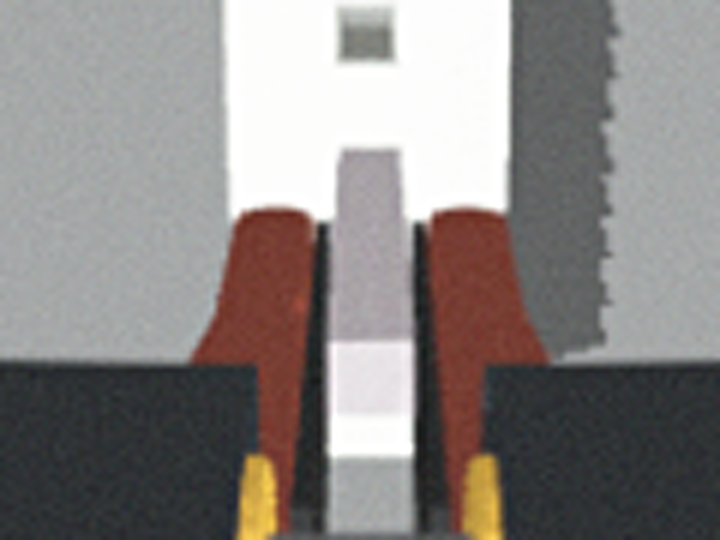

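```bash
python3 - <<'E'
from h import *
z=np.load('w7.npz'); pos,rot=z['pos'],z['rot']; Rt=R.from_rotvec(rot)
for uv,dz in (((256.7,210.0),0.041),((251.7,210),0.041),((261.7,210),0.041),((257,254.2),-0.017),((257,260.8),-0.017)):
    w=wray([uv],pos,rot,pos[2]-dz)[0]; print(uv,np.round(Rt.inv().apply(w-pos)*1000,2))
p=z['p'].astype(int); g=p.sum(2)
print(g[200:265,256]//3)
E
```

```text
(256.7, 210.0) [ 0.79 -3.11 41.  ]
(251.7, 210) [-2.8  -3.11 41.  ]
(261.7, 210) [ 4.38 -3.11 41.  ]
(257, 254.2) [  0.83   3.69 -17.  ]
(257, 260.8) [  0.84   7.74 -17.  ]
[252 252 252 252 252 252 252 254 254 227 164 164 166 165 166 161 167 161
 169 164 167 166 160 169 163 170 167 162 169 167 167 165 172 169 169 173
 168 171 167 164 163 181 229 233 230 230 229 231 228 230 231 230 228 226
 243 253 252 252 252 255 247 189 166 166 166]
```

{"api": "arm_command", "payload": {
  "fingers": [1,1,1,1,1,1,1,1,1,1,1,1],
  "dp": [
    [0,0,0],
    [0,0,0],
    [0,0,0],
    [0,0,0],
    [-0.035,-0.0245,0],
    [-0.035,-0.0245,0],
    [-0.035,-0.0245,0],
    [-0.035,-0.0245,0],
    [-0.035,-0.0245,0],
    [-0.035,-0.0245,0],
    [-0.03,-0.02,0],
    [0,0,0]
  ],
  "turn": [
    [0,0,-0.129],
    [0,0,-0.129],
    [0,0,-0.129],
    [0,0,-0.129],
    [0,0,0],
    [0,0,0],
    [0,0,0],
    [0,0,0],
    [0,0,0],
    [0,0,0],
    [0,0,0],
    [0,0,0]
  ]
}}

```text
time_s: 11.1
position: [0.5579, -0.0041, 0.131]
tool_rot: [2.48, -1.92, -0.039]
wrist_force: [-0.2, 0.2, 0.3]
gripper_width: 0.0079
```

```bash
python3 - <<'E'
from h import *
goto([0.5738,-0.0081,0.135],-76.5)
E
```

```text
t 11.1 pos [ 0.5579 -0.0041  0.131 ] yaw -75.51 tilt z [-0.0228  0.0112] F [-0.21  0.21  0.3 ] w 0.0079 q6 [-0.14  0.41  1.69  0.01  1.07  1.18]
dp [ 0.0078 -0.0143 -0.0044] len 0.017 turn [0.0195 0.0164 0.0175]
dp in goal frame [ 0.0076 -0.0145 -0.004 ]
```

{"api": "arm_command", "payload": {
  "fingers": [1,1,1],
  "dp": [
    [0,0,-0.004],
    [0.0076,-0.0145,0],
    [0,0,0]
  ],
  "turn": [
    [0.0195,0.0164,0.0175],
    [0,0,0],
    [0,0,0]
  ]
}}

```text
time_s: 11.4
position: [0.5709, -0.0085, 0.1319]
tool_rot: [2.463, -1.944, -0.003]
wrist_force: [0.6, 0.2, 0.6]
gripper_width: 0.0077
```

```bash
python3 - <<'E'
from h import *
p,d,s=snap('wrist','w8')
goto([0.5738,-0.0081,0.135],-76.5)
cv2.imwrite('pics/w8c.png',cv2.resize(p[175:275,185:325],None,fx=5,fy=5,interpolation=cv2.INTER_CUBIC))
E
```

```text
t 11.45 pos [ 0.5689 -0.0082  0.1315] yaw -76.56 tilt z [-0.0068 -0.0011] F [ 0.5   0.65 -0.3 ] w 0.0077 q6 [-0.13  0.42  1.67 -0.    1.06  1.2 ]
dp [ 0.001  -0.0048 -0.0035] len 0.006 turn [ 0.0069  0.0005 -0.001 ]
dp in goal frame [ 0.001  -0.0048 -0.0035]
```

View pics/w8c.png

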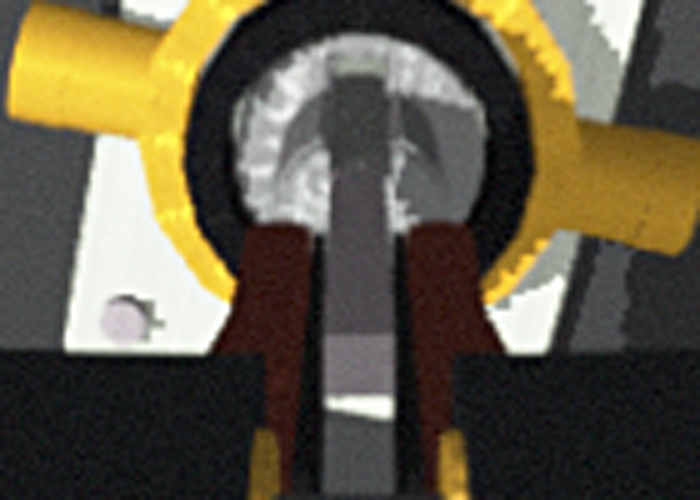

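The key sits over the slot: slot at crop columns 325–395, key at 330–392. It needs about 5 mm more outward.

{"api": "arm_command", "payload": {
  "fingers": [1,1,1],
  "dp": [
    [0.001,-0.005,0],
    [0,-0.001,0],
    [0,0,0]
  ],
  "turn": [
    [0.007,0,-0.001],
    [0,0,0],
    [0,0,0]
  ]
}}

```text
time_s: 11.75
position: [0.5725, -0.0094, 0.1309]
tool_rot: [2.463, -1.949, -0.003]
wrist_force: [-0.7, 0.3, -1.1]
gripper_width: 0.008
```

```bash
python3 - <<'E'
from h import *
p,d,s=snap('wrist','w9')
goto([0.5738,-0.0081,0.135],-76.5)
g=cv2.cvtColor(p,cv2.COLOR_BGR2GRAY)[175:250,215:300].astype(float)
g=np.clip(255*(g/255)**0.5,0,255).astype(np.uint8)
cv2.imwrite('pics/w9c.png',cv2.resize(g,None,fx=8,fy=8,interpolation=cv2.INTER_CUBIC))
p2,d2,s2=snap('side','s9')
u,v=proj('side',[0.574,-0.008,0.08])[0].astype(int); print(u,v)
cv2.imwrite('pics/s9c.png',cv2.resize(p2[v-45:v+45,u-50:u+50],None,fx=6,fy=6,interpolation=cv2.INTER_CUBIC))
E
```

```text
t 11.8 pos [ 0.5725 -0.0094  0.1309] yaw -76.69 tilt z [-0.0019  0.0005] F [-0.25  0.41 -0.55] w 0.0078 q6 [-0.14  0.42  1.67  0.    1.05  1.2 ]
dp [-0.001  -0.0016 -0.0041] len 0.005 turn [ 0.0018  0.0009 -0.0033]
dp in goal frame [-0.001  -0.0016 -0.0041]
252 176
```

View pics/w9c.png

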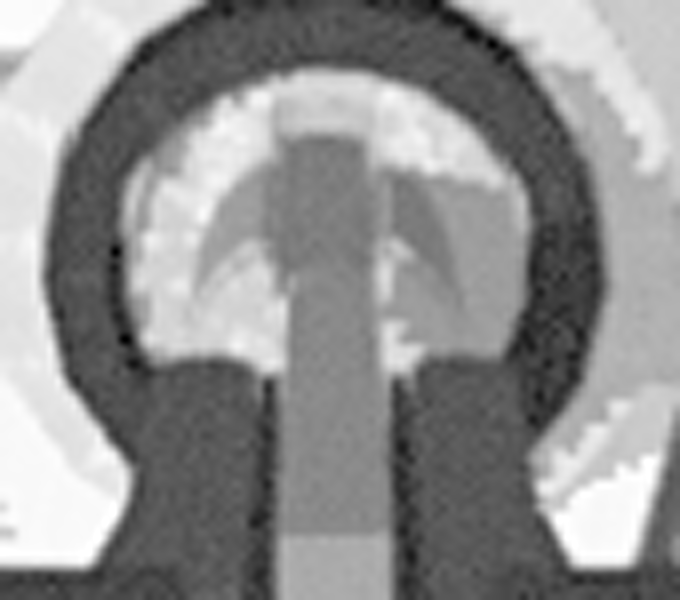

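View pics/s9c.png

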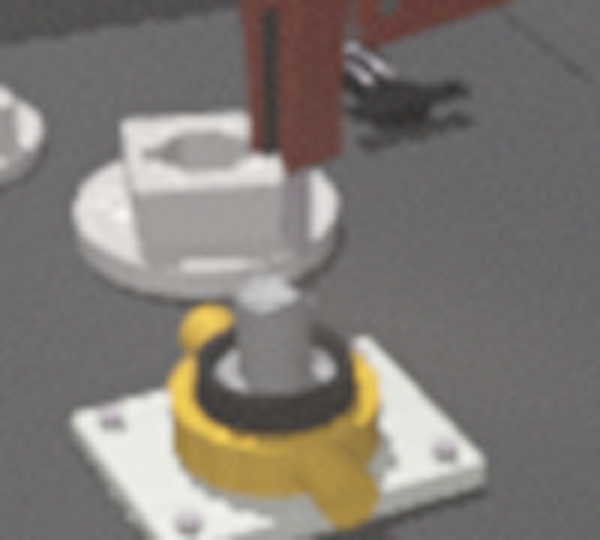

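```bash
python3 - <<'E'
from h import *
from scipy.optimize import least_squares
z=np.load('w9.npz'); p=z['p']; pos,rot=z['pos'],z['rot']; Rt=R.from_rotvec(rot)
g=p.max(2)
def T(uv,zw): return Rt.inv().apply(wray(uv,pos,rot,zw)-pos)*1000
# ring outer edge, radial scan from approx centre outward: last dark pixel
c0=wproj([0.562,-0.011,0.047],pos,rot)[0]; print('c0',c0)
pts=[]
for a in np.radians(np.arange(-200,20,5)):
    rr=np.arange(25,48,0.25); xy=c0+np.outer(rr,[np.cos(a),np.sin(a)])
    val=cv2.remap(g.astype(np.float32),xy[:,0].astype(np.float32)[None],xy[:,1].astype(np.float32)[None],cv2.INTER_LINEAR)[0]
    k=np.nonzero((val[:-1]<50)&(val[1:]>=50))[0]
    if len(k): pts.append(xy[k[-1]])
w=T(pts,0.047)[:,:2]
f=least_squares(lambda q:np.hypot(w[:,0]-q[0],w[:,1]-q[1])-30.3,[0,10],loss='soft_l1',f_scale=.5)
print('axis in tool',f.x,'rms',np.sqrt(np.mean(f.fun**2)),len(pts))
print('profile col 256',g[195:225,256]); 
for c in range(248,268): print(c,g[205:214,c])
print('row 230',g[230,245:270],'row 215',g[215,245:270])
E
```

```text
c0 [255.064548   209.73304611]
axis in tool [-0.63546783  7.70849857] rms 0.5563858326634024 44
profile col 256 [65 69 67 58 62 64 71 67 62 65 67 67 66 72 74 76 77 76 78 77 78 79 77 76
 74 75 82 74 80 79]
248 [ 97  86 106 151 176 177 161 170 187]
249 [ 71  69  81 104 110 109 121 156 192]
250 [ 59  59  58  64  70  80  97 155 188]
251 [ 66  67  61  59  94 109  97  85  80]
252 [63 63 61 66 82 83 78 70 69]
253 [68 59 60 73 84 85 73 75 73]
254 [57 64 66 72 79 77 74 80 78]
255 [64 63 69 74 79 76 72 73 81]
256 [67 67 66 72 74 76 77 76 78]
257 [61 66 71 74 66 77 78 77 78]
258 [60 62 62 71 70 72 74 76 77]
259 [66 58 62 63 73 73 73 75 71]
260 [63 62 56 63 69 78 71 76 77]
261 [76 83 76 89 98 92 93 90 82]
262 [114 119 130 154 163 155 142 130 105]
263 [123 113 141 172 179 173 164 135 100]
264 [146 143 125 116 108 101 103 100  92]
265 [106 143 114  85  93  94  93  99  98]
266 [ 65 108 104  82  88  98  98  99  98]
267 [59 64 77 77 83 90 92 97 98]
row 230 [61 43 26 16 31 64 79 79 76 75 76 77 71 79 71 74 79 76 54 15  9 30 47 58
 52] row 215 [184 178 175 180 180 166  76  76  78  72  71  78  78  76  80  76  84 118
 160 159 139 103  98  98 100]
```

{"api": "arm_command", "payload": {
  "fingers": [1,1,1,1],
  "dp": [
    [-0.0008,-0.0036,0],
    [0,0,0.003],
    [0,0,0.002],
    [0,0,0]
  ],
  "turn": [
    [0.0018,0.0009,-0.0033],
    [0,0,0],
    [0,0,0],
    [0,0,0]
  ]
}}

```text
time_s: 12.25
position: [0.5761, -0.0075, 0.1257]
tool_rot: [-2.467, 1.944, -0.001]
wrist_force: [0.1, -0.3, 0.6]
gripper_width: 0.0076
```

```bash
python3 - <<'E'
from h import *
p,d,s=snap('wrist','w10')
goto([0.5758,-0.0076,0.12],-76.5)
g=cv2.cvtColor(p,cv2.COLOR_BGR2GRAY)[175:250,215:300].astype(float)
g=np.clip(255*(g/255)**0.5,0,255).astype(np.uint8)
cv2.imwrite('pics/w10c.png',cv2.resize(g,None,fx=8,fy=8,interpolation=cv2.INTER_CUBIC))
E
```

```text
t 12.3 pos [ 0.5762 -0.0075  0.1258] yaw -76.47 tilt z [0.0007 0.0001] F [-0.9   1.15 -1.84] w 0.0075 q6 [-0.13  0.43  1.67  0.    1.04  1.2 ]
dp [0.0001 0.0004 0.0058] len 0.006 turn [-0.0007 -0.0001  0.0005]
dp in goal frame [0.0001 0.0004 0.0058]
```

View pics/w10c.png

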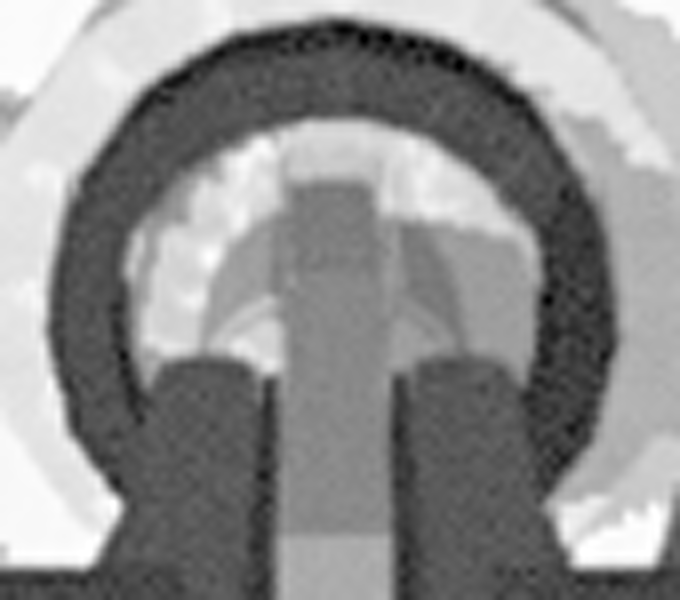

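Key and slot are aligned within about 0.3 mm across. Going down in small steps and watching the force.

{"api": "arm_command", "payload": {
  "fingers": [1,1,1,1,1,1],
  "dp": [
    [0,0,0.002],
    [0,0,0.002],
    [0,0,0.002],
    [0,0,0.002],
    [0,0,0.002],
    [0,0,0.002]
  ],
  "turn": [
    [0,0,0],
    [0,0,0],
    [0,0,0],
    [0,0,0],
    [0,0,0],
    [0,0,0]
  ]
}}

```text
time_s: 12.9
position: [0.5762, -0.0074, 0.1128]
tool_rot: [-2.467, 1.944, -0.001]
wrist_force: [-0.2, 0.7, 0.0]
gripper_width: 0.0078
```

```bash
python3 - <<'E'
from h import *
goto([0.5758,-0.0076,0.12],-76.5)
E
```

```text
t 12.9 pos [ 0.5762 -0.0074  0.1128] yaw -76.47 tilt z [0.0008 0.    ] F [-0.22  0.68  0.02] w 0.0078 q6 [-0.13  0.44  1.68  0.    1.01  1.2 ]
dp [ 0.0001  0.0004 -0.0072] len 0.007 turn [-0.0008 -0.0002  0.0006]
dp in goal frame [ 0.0001  0.0004 -0.0072]
```

No contact with the key's tip at z ≈ 72 mm, so it is inside the slot. Continuing down.

{"api": "arm_command", "payload": {
  "fingers": [1,1,1,1,1,1,1,1],
  "dp": [
    [0,0,0.003],
    [0,0,0.003],
    [0,0,0.003],
    [0,0,0.003],
    [0,0,0.003],
    [0,0,0.003],
    [0,0,0.003],
    [0,0,0.003]
  ],
  "turn": [
    [0,0,0],
    [0,0,0],
    [0,0,0],
    [0,0,0],
    [0,0,0],
    [0,0,0],
    [0,0,0],
    [0,0,0]
  ]
}}

```text
time_s: 13.7
position: [0.5762, -0.0075, 0.0866]
tool_rot: [-2.467, 1.944, -0.001]
wrist_force: [1.1, 0.5, -0.1]
gripper_width: 0.008
```

```bash
python3 - <<'E'
from h import *
goto([0.5758,-0.0076,0.088],-76.5)
E
```

```text
t 13.7 pos [ 0.5762 -0.0075  0.0866] yaw -76.47 tilt z [0.0007 0.    ] F [ 1.09  0.54 -0.13] w 0.008 q6 [-0.13  0.48  1.7   0.    0.96  1.2 ]
dp [ 0.      0.0004 -0.0014] len 0.001 turn [-0.0007 -0.0002  0.0005]
dp in goal frame [ 0.      0.0004 -0.0014]
```

The tip is just above the shoulder. Now I feel inwards for the slot's floor.

{"api": "arm_command", "payload": {
  "fingers": [1,1,1,1],
  "dp": [
    [0,0.0007,0],
    [0,0.0007,0],
    [0,0.0007,0],
    [0,0.0007,0]
  ],
  "turn": [
    [0,0,0],
    [0,0,0],
    [0,0,0],
    [0,0,0]
  ]
}}

```text
time_s: 14.1
position: [0.5735, -0.0081, 0.0863]
tool_rot: [-2.467, 1.944, -0.001]
wrist_force: [1.4, 0.8, -1.7]
gripper_width: 0.0081
```

```bash
python3 - <<'E'
from h import *
goto([0.5738,-0.0081,0.088],-76.5)
E
```

```text
t 14.1 pos [ 0.5735 -0.0081  0.0863] yaw -76.47 tilt z [0.0009 0.0001] F [ 1.38  0.77 -1.71] w 0.0081 q6 [-0.13  0.48  1.71  0.    0.95  1.2 ]
dp [ 0.0001 -0.0003 -0.0017] len 0.002 turn [-0.0009 -0.0001  0.0005]
dp in goal frame [ 0.0001 -0.0003 -0.0017]
```

{"api": "arm_command", "payload": {
  "fingers": [1,1,1],
  "dp": [
    [0,0.0006,0],
    [0,0.0006,0],
    [0,0.0006,0]
  ],
  "turn": [
    [0,0,0],
    [0,0,0],
    [0,0,0]
  ]
}}

```text
time_s: 14.4
position: [0.5735, -0.0084, 0.0869]
tool_rot: [-2.465, 1.943, -0.005]
wrist_force: [2.1, 1.0, -1.7]
gripper_width: 0.0079
```

```bash
python3 - <<'E'
from h import *
goto([0.5738,-0.0081,0.088],-76.5)
E
```

```text
t 14.4 pos [ 0.5735 -0.0084  0.0869] yaw -76.49 tilt z [0.0047 0.0004] F [ 2.11  0.99 -1.66] w 0.0079 q6 [-0.14  0.47  1.71  0.    0.95  1.2 ]
dp [-0.0002 -0.0004 -0.0011] len 0.001 turn [-0.0046 -0.0007  0.0002]
dp in goal frame [-0.0002 -0.0004 -0.0011]
```

Contact at TCP x = 573.5 mm (about 2 N), so the key rests against the slot floor. Backing out 0.8 mm and straightening before going into the pocket.

{"api": "arm_command", "payload": {
  "fingers": [1,1,1,1,1,1],
  "dp": [
    [0,-0.0008,0],
    [0,0,0.0015],
    [0,0,0.0015],
    [0,0,0.0015],
    [0,0,0.0015],
    [0,0,0.001]
  ],
  "turn": [
    [-0.0046,0,0],
    [0,0,0],
    [0,0,0],
    [0,0,0],
    [0,0,0],
    [0,0,0]
  ]
}}

```text
time_s: 15.0
position: [0.5738, -0.0085, 0.0796]
tool_rot: [2.466, -1.943, -0.0]
wrist_force: [0.8, 0.2, 1.1]
gripper_width: 0.0078
```

```bash
python3 - <<'E'
from h import *
goto([0.5743,-0.0081,0.078],-76.5)
E
```

```text
t 15.0 pos [ 0.5738 -0.0085  0.0796] yaw -76.48 tilt z [-0.0011 -0.0013] F [0.77 0.22 1.05] w 0.0078 q6 [-0.13  0.49  1.71 -0.    0.94  1.2 ]
dp [-0.0002 -0.0006  0.0016] len 0.002 turn [ 0.0014 -0.001   0.0004]
dp in goal frame [-0.0002 -0.0006  0.0016]
```

{"api": "arm_command", "payload": {
  "fingers": [1,1,1],
  "dp": [
    [0,-0.0004,0.0005],
    [0,0,0.001],
    [0,0,0.0005]
  ],
  "turn": [
    [0,0,0],
    [0,0,0],
    [0,0,0]
  ]
}}

```text
time_s: 15.3
position: [0.5738, -0.0084, 0.0772]
tool_rot: [2.466, -1.943, -0.001]
wrist_force: [0.8, 0.8, 0.9]
gripper_width: 0.008
```

```bash
python3 - <<'E'
from h import *
p,d,s=snap('wrist','w11')
goto([0.5743,-0.0081,0.078],-76.5)
g=cv2.cvtColor(p,cv2.COLOR_BGR2GRAY)[175:265,200:310].astype(float)
g=np.clip(255*(g/255)**0.5,0,255).astype(np.uint8)
cv2.imwrite('pics/w11c.png',cv2.resize(g,None,fx=6,fy=6,interpolation=cv2.INTER_CUBIC))
E
```

```text
t 15.35 pos [ 0.5737 -0.0084  0.0771] yaw -76.48 tilt z [-0.0021 -0.0012] F [ 1.18  0.03 -0.71] w 0.008 q6 [-0.13  0.49  1.71 -0.    0.94  1.2 ]
dp [-0.0001 -0.0006 -0.0009] len 0.001 turn [ 0.0023 -0.0007  0.0004]
dp in goal frame [-0.0001 -0.0006 -0.0009]
```

View pics/w11c.png

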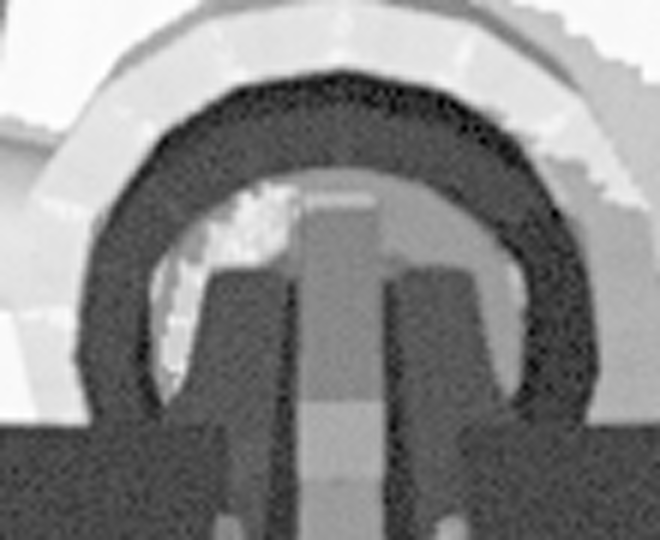

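The key's end is in the pocket mouth (crop column 340, row 200). Releasing.

{"api": "arm_command", "payload": {
  "fingers": [0.6,0.5,0.4,0.4,0.4],
  "dp": [
    [0,0,0],
    [0,0,0],
    [0,0,0],
    [0,0,0],
    [0,0,0]
  ],
  "turn": [
    [0,0,0],
    [0,0,0],
    [0,0,0],
    [0,0,0],
    [0,0,0]
  ]
}}

```text
time_s: 15.85
position: [0.5729, -0.0084, 0.077]
tool_rot: [2.465, -1.942, -0.003]
wrist_force: [0.1, -0.2, -0.2]
gripper_width: 0.0264
```

```bash
python3 - <<'E'
from h import *
p,d,s=snap('wrist','w12')
goto([0.5743,-0.0081,0.078],-76.5)
g=cv2.cvtColor(p,cv2.COLOR_BGR2GRAY)[175:265,200:310].astype(float)
g=np.clip(255*(g/255)**0.5,0,255).astype(np.uint8)
cv2.imwrite('pics/w12c.png',cv2.resize(g,None,fx=6,fy=6,interpolation=cv2.INTER_CUBIC))
E
```

```text
t 15.9 pos [ 0.5729 -0.0084  0.077 ] yaw -76.47 tilt z [-0.0036 -0.0013] F [-0.41  0.31 -0.1 ] w 0.026 q6 [-0.13  0.49  1.72 -0.    0.94  1.2 ]
dp [ 0.0001 -0.0014 -0.001 ] len 0.002 turn [ 0.0038 -0.0004  0.0006]
dp in goal frame [ 0.0001 -0.0014 -0.001 ]
```

View pics/w12c.png

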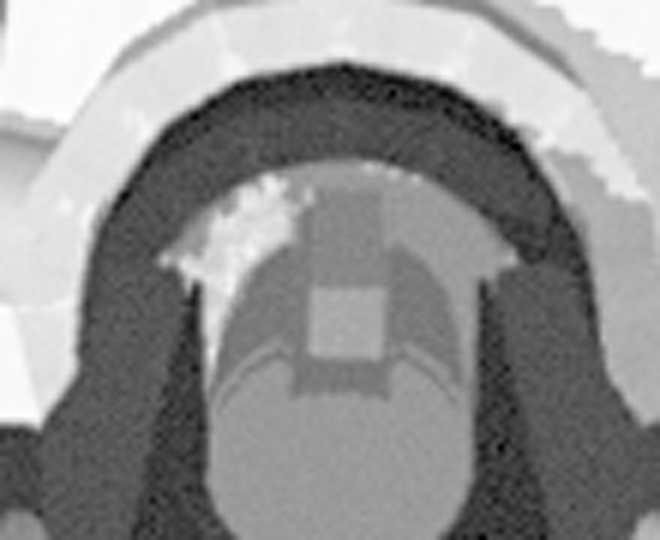

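The key has dropped; its top face is at crop (310–388, 288–360), below the shaft's top. I'll retreat upward and verify the depth.

{"api": "arm_command", "payload": {
  "fingers": [0.3,0.3,0,-1,-1,-1],
  "dp": [
    [0,0,-0.005],
    [0,0,-0.015],
    [0,0,-0.02],
    [0,0,-0.02],
    [0,0,-0.01],
    [0,0,0]
  ],
  "turn": [
    [0.003,0,0],
    [0,0,0],
    [0,0,0],
    [0,0,0],
    [0,0,0],
    [0,0,0]
  ]
}}

```text
time_s: 16.5
position: [0.5722, -0.0083, 0.15]
tool_rot: [2.467, -1.944, -0.002]
wrist_force: [0.1, -0.4, -0.3]
gripper_width: 0.0594
```

```bash
python3 - <<'E'
from h import *
p,d,s=snap('wrist','w13')
goto([0.5743,-0.0081,0.148],-76.5)
c=wproj([0.562,-0.011,0.07],s['position'],s['tool_rot'])[0].astype(int); print(c)
u0,v0=c[0]-45,c[1]-50; print(u0,v0)
g=cv2.cvtColor(p,cv2.COLOR_BGR2GRAY)[v0:v0+90,u0:u0+90].astype(float)
g=np.clip(255*(g/255)**0.6,0,255).astype(np.uint8)
cv2.imwrite('pics/w13c.png',cv2.resize(g,None,fx=6.6,fy=6.6,interpolation=cv2.INTER_CUBIC))
p2,d2,s2=snap('side','s13')
u,v=proj('side',[0.574,-0.008,0.07])[0].astype(int); print(u,v)
cv2.imwrite('pics/s13c.png',cv2.resize(p2[v-30:v+40,u-40:u+40],None,fx=8,fy=8,interpolation=cv2.INTER_CUBIC))
P=cloud('side',d2); 
E
```

```text
t 16.55 pos [ 0.5719 -0.0082  0.1493] yaw -76.47 tilt z [-0.0023 -0.0001] F [-0.51 -0.46 -0.21] w 0.0634 q6 [-0.13  0.4   1.65 -0.    1.09  1.2 ]
dp [ 0.0004 -0.0024  0.0013] len 0.003 turn [0.0023 0.0005 0.0005]
dp in goal frame [ 0.0004 -0.0024  0.0013]
[256 211]
211 161
252 180
```

View pics/w13c.png

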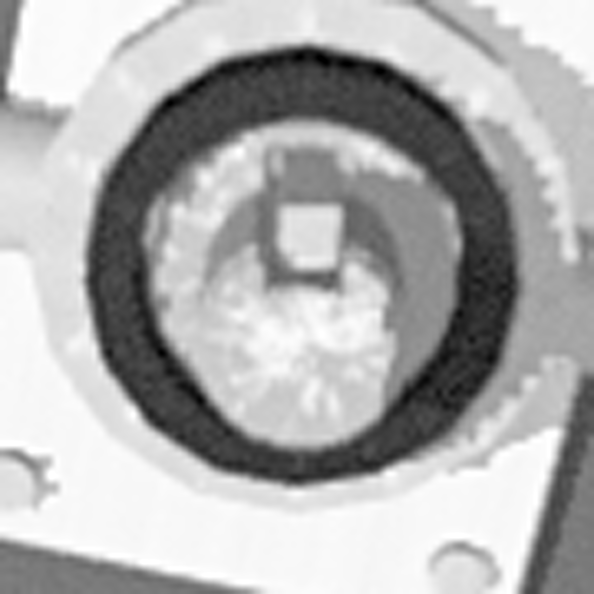

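View pics/s13c.png

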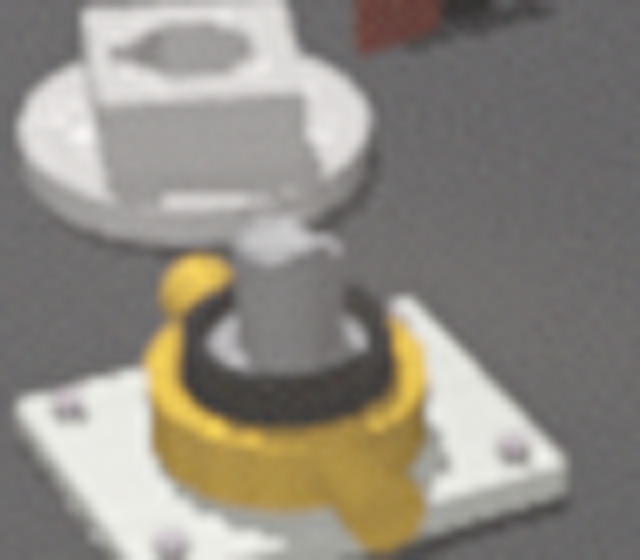

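The key is home: its top sits below the shaft's nose at wrist (258,197), and nothing protrudes in the side view. Now the wheel, turning the tool to its yaw and hovering over it.

{"api": "arm_command", "payload": {
  "fingers": [-1,-1,-1],
  "dp": [
    [0,0,0],
    [0,0,0],
    [0,0,0]
  ],
  "turn": [
    [0.002,0,0.14],
    [0,0,0],
    [0,0,0]
  ]
}}

```text
time_s: 16.9
position: [0.5693, -0.0079, 0.1457]
tool_rot: [2.323, -2.11, -0.009]
wrist_force: [-0.3, 0.1, 0.5]
gripper_width: 0.0869
```

```bash
python3 - <<'E'
from h import *
goto([0.497,0.292,0.13],-84.5)
E
```

```text
t 16.9 pos [ 0.5693 -0.0079  0.1457] yaw -84.5 tilt z [-0.0066  0.0011] F [-0.27  0.12  0.55] w 0.0869 q6 [-0.14  0.4   1.66  0.    1.09  1.34]
dp [-0.3054  0.0431  0.0165] len 0.309 turn [0.0065 0.0018 0.    ]
dp in goal frame [-0.3055  0.0432  0.0157]
```

{"api": "arm_command", "payload": {
  "fingers": [-1,-1,-1,-1,-1,-1,-1,-1,-1],
  "dp": [
    [0,0,0],
    [-0.043,0.0062,0],
    [-0.043,0.0062,0],
    [-0.043,0.0062,0],
    [-0.043,0.0062,0],
    [-0.043,0.0062,0],
    [-0.043,0.0062,0.005],
    [-0.043,0.0062,0.005],
    [0,0,0]
  ],
  "turn": [
    [0.0065,0.0018,0],
    [0,0,0],
    [0,0,0],
    [0,0,0],
    [0,0,0],
    [0,0,0],
    [0,0,0],
    [0,0,0],
    [0,0,0]
  ]
}}

```text
time_s: 17.8
position: [0.4932, 0.2957, 0.1321]
tool_rot: [-2.339, 2.096, -0.002]
wrist_force: [-0.3, -0.4, 0.3]
gripper_width: 0.0873
```

```bash
python3 - <<'E'
from h import *
p,d,s=snap('wrist','w14')
goto([0.497,0.292,0.13],-84.5)
E
```

```text
t 17.85 pos [0.4938 0.2936 0.1322] yaw -83.74 tilt z [ 0.0017 -0.0013] F [ 0.17 -0.5  -0.27] w 0.0878 q6 [ 0.42  0.42  1.67 -0.    1.05  1.88]
dp [ 0.002  -0.003   0.0022] len 0.004 turn [-0.0015 -0.0015  0.0132]
dp in goal frame [ 0.0019 -0.003   0.0022]
```

View pics/w14.png

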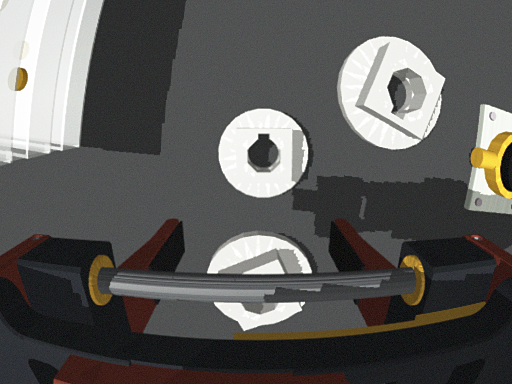

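The wheel is at (263,153) with its keyway up in the image (world +x). Measuring its centre and boss sides.

```bash
python3 - <<'E'
from h import *
z=np.load('w14.npz'); p=z['p']; pos,rot=z['pos'],z['rot']
m=(p.min(2)>100).astype(np.uint8)
k,l,st,c=cv2.connectedComponentsWithStats(m); i=l[150,225]; 
ct,_=cv2.findContours((l==i).astype(np.uint8),cv2.RETR_EXTERNAL,cv2.CHAIN_APPROX_NONE)
q=cv2.convexHull(max(ct,key=len)).reshape(-1,2).astype(float)
w=wray(q,pos,rot,0.010)[:,:2]*1000
print(c[i],'disc',cv2.minEnclosingCircle(w.astype(np.float32)),cv2.fitEllipse(w.astype(np.float32)))
g=cv2.cvtColor(p,cv2.COLOR_BGR2GRAY)[105:205,210:320]
cv2.imwrite('pics/w14c.png',cv2.resize(g,None,fx=6,fy=6,interpolation=cv2.INTER_CUBIC))
E
```

```text
[262.64116705 152.50311333] disc ((528.1473388671875, 292.8638610839844), 44.11144256591797) ((528.1871337890625, 292.8857116699219), (87.46159362792969, 88.001953125), 102.07379913330078)
```

View pics/w14c.png

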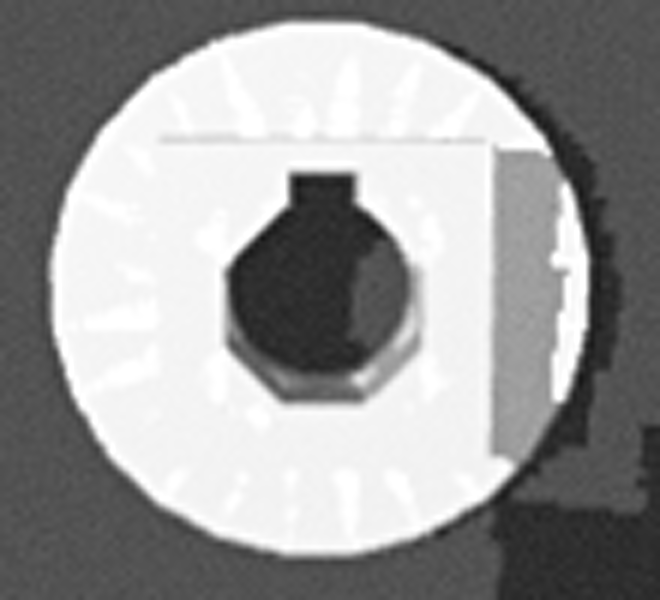

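```bash
python3 - <<'E'
from h import *
goto([0.5282,0.2929,0.06],-84.3)
E
```

```text
t 17.85 pos [0.4938 0.2936 0.1322] yaw -83.74 tilt z [ 0.0017 -0.0013] F [ 0.17 -0.5  -0.27] w 0.0878 q6 [ 0.42  0.42  1.67 -0.    1.05  1.88]
dp [ 0.0044 -0.034   0.0723] len 0.08 turn [-0.0015 -0.0015  0.0097]
dp in goal frame [ 0.0041 -0.0342  0.0722]
```

{"api": "arm_command", "payload": {
  "fingers": [-1,-1,-1,-1,-1,-1],
  "dp": [
    [0.002,-0.017,0.01],
    [0.002,-0.017,0.015],
    [0,0,0.02],
    [0,0,0.02],
    [0,0,0.005],
    [0,0,0]
  ],
  "turn": [
    [-0.0015,-0.0015,0.0097],
    [0,0,0],
    [0,0,0],
    [0,0,0],
    [0,0,0],
    [0,0,0]
  ]
}}

```text
time_s: 18.45
position: [0.5317, 0.2866, 0.0606]
tool_rot: [2.334, -2.102, 0.005]
wrist_force: [0.0, 0.8, 0.3]
gripper_width: 0.0879
```

```bash
python3 - <<'E'
from h import *
goto([0.5282,0.2929,0.0125],-84.3)
E
```

```text
t 18.45 pos [0.5317 0.2866 0.0606] yaw -84.02 tilt z [ 0.002  -0.0026] F [0.02 0.84 0.29] w 0.0879 q6 [ 0.38  0.55  1.66 -0.    0.94  1.85]
dp [-0.0068  0.0029  0.0481] len 0.049 turn [-0.0017 -0.0028  0.0048]
dp in goal frame [-0.0067  0.0029  0.0481]
```

{"api": "arm_command", "payload": {
  "fingers": [-1,-1,-1,-1,-1],
  "dp": [
    [-0.0067,0.0029,0.002],
    [0,0,0.008],
    [0,0,0.008],
    [0,0,0.006],
    [0,0,0.001]
  ],
  "turn": [
    [-0.0017,-0.0028,0.0048],
    [0,0,0],
    [0,0,0],
    [0,0,0],
    [0,0,0]
  ]
}}

```text
time_s: 18.95
position: [0.5295, 0.2931, 0.0365]
tool_rot: [-2.326, 2.106, -0.003]
wrist_force: [-0.6, -0.0, 0.0]
gripper_width: 0.0873
```

```bash
python3 - <<'E'
from h import *
goto([0.5282,0.2929,0.0125],-84.3)
E
```

```text
t 18.95 pos [0.5295 0.2931 0.0365] yaw -84.31 tilt z [0.0037 0.0016] F [-0.59 -0.03  0.02] w 0.0873 q6 [0.39 0.58 1.67 0.   0.88 1.86]
dp [0.0001 0.0014 0.024 ] len 0.024 turn [-0.0038  0.0012 -0.0002]
dp in goal frame [0.0001 0.0014 0.024 ]
```

Well centred: 0.1 mm across the jaws and 1.4 mm along the pads. Going down and closing.

{"api": "arm_command", "payload": {
  "fingers": [-1,-1,-1,-1,-1],
  "dp": [
    [0,0.0014,0.004],
    [0,0,0.007],
    [0,0,0.006],
    [0,0,0.004],
    [0,0,0.002]
  ],
  "turn": [
    [-0.004,0.001,0],
    [0,0,0],
    [0,0,0],
    [0,0,0],
    [0,0,0]
  ]
}}

```text
time_s: 19.45
position: [0.5281, 0.2932, 0.0116]
tool_rot: [2.329, -2.108, -0.001]
wrist_force: [-0.5, 1.3, 0.1]
gripper_width: 0.0882
```

```bash
python3 - <<'E'
from h import *
goto([0.5282,0.2929,0.0125],-84.3)
E
```

```text
t 19.45 pos [0.5281 0.2932 0.0116] yaw -84.28 tilt z [-0.0003  0.0001] F [-0.48  1.27  0.08] w 0.0882 q6 [0.39 0.61 1.69 0.   0.84 1.86]
dp [ 0.0003 -0.     -0.0009] len 0.001 turn [0.0003 0.0001 0.0003]
dp in goal frame [ 0.0003 -0.     -0.0009]
```

{"api": "arm_command", "payload": {
  "fingers": [0,0.3,1,1,1,1,1,1],
  "dp": [
    [0,0,-0.0012],
    [0,0,0],
    [0,0,0],
    [0,0,0],
    [0,0,0],
    [0,0,0],
    [0,0,0],
    [0,0,0]
  ],
  "turn": [
    [0,0,0],
    [0,0,0],
    [0,0,0],
    [0,0,0],
    [0,0,0],
    [0,0,0],
    [0,0,0],
    [0,0,0]
  ],
  "newtons": 40
}}

```text
time_s: 20.25
position: [0.5284, 0.2932, 0.013]
tool_rot: [-2.329, 2.108, 0.0]
wrist_force: [0.3, -0.3, -0.5]
gripper_width: 0.0496
```

```bash
python3 - <<'E'
from h import *
goto([0.5282,0.2929,0.0125],-84.3)
E
```

```text
t 20.25 pos [0.5284 0.2932 0.013 ] yaw -84.28 tilt z [0.0002 0.0003] F [ 0.34 -0.27 -0.52] w 0.0496 q6 [0.39 0.61 1.69 0.   0.84 1.86]
dp [0.0003 0.0002 0.0005] len 0.001 turn [-0.0002  0.0003  0.0003]
dp in goal frame [0.0003 0.0002 0.0005]
```

Gripped the 50 mm boss at 49.6. Lifting.

{"api": "arm_command", "payload": {
  "fingers": [1,1,1,1,1,1],
  "dp": [
    [0,0,-0.005],
    [0,0,-0.02],
    [0,0,-0.03],
    [0,0,-0.03],
    [0,0,-0.03],
    [0,0,0]
  ],
  "turn": [
    [0,0,0],
    [0,0,0],
    [0,0,0],
    [0,0,0],
    [0,0,0],
    [0,0,0]
  ]
}}

```text
time_s: 20.85
position: [0.5251, 0.2919, 0.1297]
tool_rot: [2.324, -2.103, -0.006]
wrist_force: [0.1, 0.3, -2.9]
gripper_width: 0.0498
```

```bash
python3 - <<'E'
from h import *
p,d,s=snap('wrist','w15')
goto([0.5617,-0.011,0.125],-76.5)
E
```

```text
t 20.9 pos [0.5237 0.2913 0.1276] yaw -84.29 tilt z [-0.011  -0.0043] F [-0.42 -0.57 -3.53] w 0.0496 q6 [0.39 0.46 1.61 0.   1.09 1.86]
dp [ 0.3045 -0.0077  0.0034] len 0.305 turn [ 0.0116 -0.0024 -0.1359]
dp in goal frame [0.3028 0.0336 0.0026]
```

View pics/w15.png

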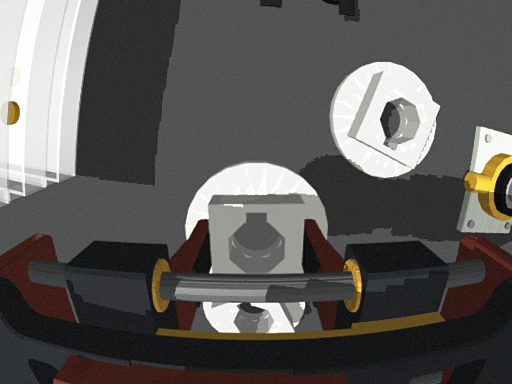

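The wheel is held level, with about 3.2 N of weight felt. Moving to the valve.

{"api": "arm_command", "payload": {
  "fingers": [1,1,1,1,1,1,1,1,1,1,1],
  "dp": [
    [0,0,0],
    [0,0,0],
    [0.043,0.0048,0],
    [0.043,0.0048,0],
    [0.043,0.0048,0],
    [0.043,0.0048,0],
    [0.043,0.0048,0],
    [0.043,0.0048,0],
    [0.025,0.003,0],
    [0.012,0,0],
    [0,0,0]
  ],
  "turn": [
    [0.0116,-0.0024,-0.136],
    [0,0,0],
    [0,0,0],
    [0,0,0],
    [0,0,0],
    [0,0,0],
    [0,0,0],
    [0,0,0],
    [0,0,0],
    [0,0,0],
    [0,0,0]
  ]
}}

```text
time_s: 22.0
position: [0.55, -0.0135, 0.1102]
tool_rot: [2.429, -1.963, -0.032]
wrist_force: [-1.7, 0.3, -2.7]
gripper_width: 0.05
```

```bash
python3 - <<'E'
from h import *
p,d,s=snap('wrist','w16')
goto([0.5617,-0.011,0.115],-76.5)
E
```

```text
t 22.05 pos [ 0.5494 -0.0125  0.1101] yaw -77.84 tilt z [-0.0278 -0.0008] F [ 0.25  0.1  -3.76] w 0.0495 q6 [-0.15  0.43  1.72 -0.01  1.02  1.22]
dp [ 0.0011 -0.0122 -0.0052] len 0.013 turn [ 0.0272  0.0054 -0.0234]
dp in goal frame [ 0.0014 -0.0123 -0.0049]
```

View pics/w16.png

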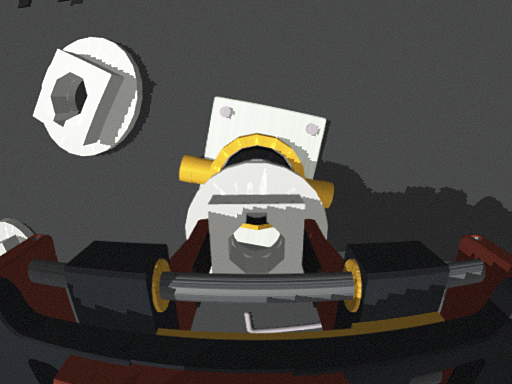

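{"api": "arm_command", "payload": {
  "fingers": [1,1,1,1],
  "dp": [
    [0,0,-0.003],
    [0.0014,-0.0123,-0.002],
    [0,0,0],
    [0,0,0]
  ],
  "turn": [
    [0.0272,0.0054,-0.0234],
    [0,0,0],
    [0,0,0],
    [0,0,0]
  ]
}}

```text
time_s: 22.45
position: [0.5615, -0.0053, 0.1137]
tool_rot: [2.468, -1.944, -0.007]
wrist_force: [0.0, 0.7, -3.3]
gripper_width: 0.0498
```

```bash
python3 - <<'E'
from h import *
goto([0.5617,-0.011,0.115],-76.5)
E
```

```text
t 22.45 pos [ 0.5615 -0.0053  0.1137] yaw -76.45 tilt z [-0.0037  0.0026] F [ 0.02  0.75 -3.27] w 0.0498 q6 [-0.13  0.43  1.71  0.    1.01  1.2 ]
dp [ 0.0056  0.0011 -0.0013] len 0.006 turn [0.003  0.0034 0.0008]
dp in goal frame [ 0.0056  0.0011 -0.0013]
```

{"api": "arm_command", "payload": {
  "fingers": [1,1,1],
  "dp": [
    [0.0056,0.0011,0],
    [0,0,0],
    [0,0,0]
  ],
  "turn": [
    [0.003,0.0034,0.0008],
    [0,0,0],
    [0,0,0]
  ]
}}

```text
time_s: 22.75
position: [0.5621, -0.0101, 0.1135]
tool_rot: [2.468, -1.943, -0.0]
wrist_force: [-0.5, -0.4, -3.1]
gripper_width: 0.0496
```

```bash
python3 - <<'E'
from h import *
p,d,s=snap('wrist','w17')
goto([0.5617,-0.011,0.115],-76.5)
g=cv2.cvtColor(p,cv2.COLOR_BGR2GRAY)[180:275,195:320].astype(float)
g=np.clip(255*(g/255)**0.5,0,255).astype(np.uint8)
cv2.imwrite('pics/w17c.png',cv2.resize(g,None,fx=6,fy=6,interpolation=cv2.INTER_CUBIC))
E
```

```text
t 22.8 pos [ 0.562  -0.0101  0.1135] yaw -76.43 tilt z [-0.0003 -0.0002] F [-0.19 -0.67 -3.35] w 0.0492 q6 [-0.14  0.43  1.71 -0.    1.    1.19]
dp [ 0.0008  0.0005 -0.0015] len 0.002 turn [ 0.0004 -0.0001  0.0012]
dp in goal frame [ 0.0008  0.0005 -0.0015]
```

View pics/w17c.png

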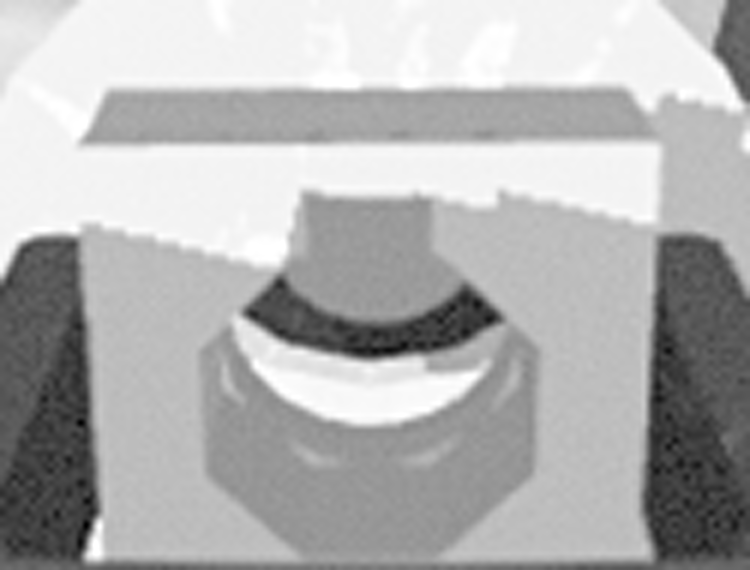

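The spindle shows through the bore nearly centred, about 0.6 mm to tool +x. Correcting, then coming down slowly.

{"api": "arm_command", "payload": {
  "fingers": [1,1,1,1,1,1],
  "dp": [
    [0.0007,0.0004,0.002],
    [0,0,0.005],
    [0,0,0.005],
    [0,0,0.004],
    [0,0,0.003],
    [0,0,0]
  ],
  "turn": [
    [0,0,0.001],
    [0,0,0],
    [0,0,0],
    [0,0,0],
    [0,0,0],
    [0,0,0]
  ]
}}

```text
time_s: 23.4
position: [0.5611, -0.0113, 0.0923]
tool_rot: [2.466, -1.946, -0.002]
wrist_force: [0.5, -0.8, -3.9]
gripper_width: 0.0501
```

```bash
python3 - <<'E'
from h import *
goto([0.5617,-0.011,0.09],-76.5)
E
```

```text
t 23.4 pos [ 0.5611 -0.0113  0.0923] yaw -76.55 tilt z [-0.0014 -0.    ] F [ 0.49 -0.83 -3.93] w 0.0501 q6 [-0.14  0.45  1.73 -0.    0.96  1.19]
dp [-0.0002 -0.0006  0.0023] len 0.002 turn [ 0.0014  0.0003 -0.0009]
dp in goal frame [-0.0002 -0.0006  0.0023]
```

{"api": "arm_command", "payload": {
  "fingers": [1,1,1,1,1],
  "dp": [
    [0,-0.0006,0.001],
    [0,0,0.001],
    [0,0,0.001],
    [0,0,0.001],
    [0,0,0.001]
  ],
  "turn": [
    [0.0014,0,0],
    [0,0,0],
    [0,0,0],
    [0,0,0],
    [0,0,0]
  ]
}}

```text
time_s: 23.9
position: [0.5622, -0.0112, 0.0873]
tool_rot: [-2.466, 1.946, -0.001]
wrist_force: [-0.0, -0.8, -3.3]
gripper_width: 0.05
```

```bash
python3 - <<'E'
from h import *
goto([0.5617,-0.011,0.09],-76.5)
E
```

```text
t 23.9 pos [ 0.5622 -0.0112  0.0873] yaw -76.55 tilt z [0.0009 0.0002] F [-0.03 -0.8  -3.28] w 0.05 q6 [-0.14  0.46  1.74  0.    0.94  1.19]
dp [-0.0003  0.0005 -0.0027] len 0.003 turn [-0.0009  0.     -0.0009]
dp in goal frame [-0.0003  0.0005 -0.0027]
```

{"api": "arm_command", "payload": {
  "fingers": [1,1,1],
  "dp": [
    [0,0,0.001],
    [0,0,0.001],
    [0,0,0.001]
  ],
  "turn": [
    [0,0,0],
    [0,0,0],
    [0,0,0]
  ]
}}

```text
time_s: 24.2
position: [0.5623, -0.0111, 0.0842]
tool_rot: [-2.466, 1.945, -0.001]
wrist_force: [0.9, 0.3, -4.0]
gripper_width: 0.05
```

```bash
python3 - <<'E'
from h import *
goto([0.5617,-0.011,0.09],-76.5)
E
```

```text
t 24.2 pos [ 0.5623 -0.0111  0.0842] yaw -76.55 tilt z [0.0012 0.0002] F [ 0.87  0.26 -4.05] w 0.05 q6 [-0.14  0.47  1.74  0.    0.94  1.19]
dp [-0.0003  0.0006 -0.0058] len 0.006 turn [-0.0012 -0.0001 -0.0008]
dp in goal frame [-0.0003  0.0006 -0.0058]
```

{"api": "arm_command", "payload": {
  "fingers": [1,1,1,1],
  "dp": [
    [0,0,0.001],
    [0,0,0.001],
    [0,0,0.001],
    [0,0,0.001]
  ],
  "turn": [
    [0,0,0],
    [0,0,0],
    [0,0,0],
    [0,0,0]
  ]
}}

```text
time_s: 24.6
position: [0.5623, -0.0112, 0.0798]
tool_rot: [-2.466, 1.945, -0.001]
wrist_force: [-0.0, -0.4, -3.3]
gripper_width: 0.0498
```

```bash
python3 - <<'E'
from h import *
goto([0.5617,-0.011,0.09],-76.5)
E
```

```text
t 24.6 pos [ 0.5623 -0.0112  0.0798] yaw -76.55 tilt z [0.0012 0.0002] F [-0.04 -0.37 -3.3 ] w 0.0498 q6 [-0.14  0.47  1.74  0.    0.93  1.19]
dp [-0.0003  0.0006 -0.0102] len 0.01 turn [-0.0012 -0.0001 -0.0008]
dp in goal frame [-0.0003  0.0006 -0.0102]
```

The wheel is past the key's top with no resistance, so the keyway is on the key. Continuing.

{"api": "arm_command", "payload": {
  "fingers": [1,1,1,1],
  "dp": [
    [0,0,0.002],
    [0,0,0.002],
    [0,0,0.002],
    [0,0,0.002]
  ],
  "turn": [
    [0,0,0],
    [0,0,0],
    [0,0,0],
    [0,0,0]
  ]
}}

```text
time_s: 25.0
position: [0.5625, -0.0112, 0.0712]
tool_rot: [-2.466, 1.945, -0.002]
wrist_force: [-0.1, -1.1, -2.1]
gripper_width: 0.0502
```

{"api": "arm_command", "payload": {
  "fingers": [1,1,1],
  "dp": [
    [0,0,0.002],
    [0,0,0.002],
    [0,0,0.002]
  ],
  "turn": [
    [0,0,0],
    [0,0,0],
    [0,0,0]
  ]
}}

```text
time_s: 25.3
position: [0.5624, -0.0112, 0.0646]
tool_rot: [-2.466, 1.945, -0.001]
wrist_force: [0.4, -0.8, -2.9]
gripper_width: 0.0496
```

```bash
python3 - <<'E'
from h import *
goto([0.5617,-0.011,0.06],-76.5)
E
```

```text
t 25.3 pos [ 0.5624 -0.0112  0.0646] yaw -76.55 tilt z [0.0013 0.0002] F [ 0.44 -0.81 -2.86] w 0.0496 q6 [-0.14  0.49  1.75  0.    0.89  1.19]
dp [-0.0003  0.0007  0.0046] len 0.005 turn [-0.0013 -0.0001 -0.0008]
dp in goal frame [-0.0003  0.0007  0.0046]
```

{"api": "arm_command", "payload": {
  "fingers": [1,1,1,1,1],
  "dp": [
    [0,0,0.001],
    [0,0,0.001],
    [0,0,0.001],
    [0,0,0.001],
    [0,0,0.001]
  ],
  "turn": [
    [-0.001,0,0],
    [0,0,0],
    [0,0,0],
    [0,0,0],
    [0,0,0]
  ]
}}

```text
time_s: 25.8
position: [0.5625, -0.0112, 0.0595]
tool_rot: [-2.466, 1.946, -0.0]
wrist_force: [-1.8, 0.9, 5.2]
gripper_width: 0.05
```

{"api": "arm_command", "payload": {
  "fingers": [1,1],
  "dp": [
    [0,0,0.001],
    [0,0,0.001]
  ],
  "turn": [
    [0,0,0],
    [0,0,0]
  ]
}}

```text
time_s: 26.0
position: [0.5625, -0.0111, 0.0588]
tool_rot: [-2.466, 1.946, -0.001]
wrist_force: [-2.7, -0.5, 5.1]
gripper_width: 0.0494
```

```bash
python3 - <<'E'
from h import *
goto([0.5617,-0.011,0.055],-76.5)
E
```

```text
t 26.0 pos [ 0.5625 -0.0111  0.0588] yaw -76.54 tilt z [ 0.0005 -0.0002] F [-2.68 -0.47  5.05] w 0.0494 q6 [-0.14  0.5   1.76 -0.    0.88  1.19]
dp [-0.0003  0.0008  0.0038] len 0.004 turn [-0.0005 -0.0003 -0.0007]
dp in goal frame [-0.0003  0.0007  0.0038]
```

The ring is met at 47 mm and slides under about 8 N. Continuing gently.

{"api": "arm_command", "payload": {
  "fingers": [1,1,1],
  "dp": [
    [0,0,0.0015],
    [0,0,0.0015],
    [0,0,0.0015]
  ],
  "turn": [
    [0,0,0],
    [0,0,0],
    [0,0,0]
  ]
}}

```text
time_s: 26.3
position: [0.5625, -0.0111, 0.0566]
tool_rot: [-2.466, 1.945, -0.002]
wrist_force: [-2.9, 0.2, 6.3]
gripper_width: 0.0495
```

```bash
python3 - <<'E'
from h import *
goto([0.5617,-0.011,0.055],-76.5)
E
```

```text
t 26.3 pos [ 0.5625 -0.0111  0.0566] yaw -76.54 tilt z [ 0.0013 -0.0003] F [-2.94  0.21  6.29] w 0.0495 q6 [-0.14  0.51  1.76 -0.    0.88  1.19]
dp [-0.0003  0.0007  0.0016] len 0.002 turn [-0.0012 -0.0006 -0.0007]
dp in goal frame [-0.0003  0.0007  0.0016]
```

{"api": "arm_command", "payload": {
  "fingers": [1,1],
  "dp": [
    [0,0.0003,0.0015],
    [0,0.0002,0.0015]
  ],
  "turn": [
    [-0.001,0,0],
    [0,0,0]
  ]
}}

```text
time_s: 26.5
position: [0.5624, -0.0111, 0.0553]
tool_rot: [-2.466, 1.946, -0.003]
wrist_force: [-1.4, 0.6, 5.1]
gripper_width: 0.0498
```

```bash
python3 - <<'E'
from h import *
goto([0.5617,-0.011,0.055],-76.5)
E
```

```text
t 26.5 pos [ 0.5624 -0.0111  0.0553] yaw -76.55 tilt z [ 0.0017 -0.0004] F [-1.39  0.58  5.07] w 0.0498 q6 [-0.14  0.51  1.76 -0.    0.87  1.19]
dp [-0.0003  0.0007  0.0002] len 0.001 turn [-0.0016 -0.0008 -0.0009]
dp in goal frame [-0.0003  0.0007  0.0003]
```

{"api": "arm_command", "payload": {
  "fingers": [1,1],
  "dp": [
    [0,0.0003,0.0015],
    [0,0,0.0015]
  ],
  "turn": [
    [-0.0015,0,0],
    [0,0,0]
  ]
}}

```text
time_s: 26.7
position: [0.5625, -0.0111, 0.0549]
tool_rot: [-2.466, 1.946, -0.003]
wrist_force: [-5.8, 0.0, 17.3]
gripper_width: 0.0501
```

```bash
python3 - <<'E'
from h import *
goto([0.5617,-0.011,0.055],-76.5)
E
```

```text
t 26.7 pos [ 0.5625 -0.0111  0.0549] yaw -76.55 tilt z [ 0.0014 -0.0008] F [-5.820e+00  1.000e-02  1.731e+01] w 0.0501 q6 [-0.14  0.51  1.76 -0.    0.87  1.19]
dp [-0.0003  0.0008 -0.0001] len 0.001 turn [-0.0012 -0.0011 -0.0008]
dp in goal frame [-0.0003  0.0008 -0.0001]
```

A firm stop at 54.9 mm (underside 41.9 mm, force about 20 N): seated on the shoulder. Easing off, then checking before letting go.

{"api": "arm_command", "payload": {
  "fingers": [1,1],
  "dp": [
    [0,0,-0.0002],
    [0,0,0]
  ],
  "turn": [
    [0,0,0],
    [0,0,0]
  ]
}}

```text
time_s: 26.9
position: [0.5629, -0.0112, 0.0558]
tool_rot: [-2.466, 1.945, -0.004]
wrist_force: [0.2, 0.4, -3.7]
gripper_width: 0.0498
```

{"api": "arm_command", "payload": {
  "fingers": [0,-0.3,-0.6,-1,-1,-1,-1,-1],
  "dp": [
    [0,0,0],
    [0,0,0],
    [0,0,0],
    [0,0,0],
    [0,0,0],
    [0,0,0],
    [0,0,0],
    [0,0,0]
  ],
  "turn": [
    [0,0,0],
    [0,0,0],
    [0,0,0],
    [0,0,0],
    [0,0,0],
    [0,0,0],
    [0,0,0],
    [0,0,0]
  ]
}}

```text
time_s: 27.7
position: [0.5644, -0.0114, 0.056]
tool_rot: [-2.465, 1.945, -0.008]
wrist_force: [-0.1, -1.0, -0.2]
gripper_width: 0.0878
```

```bash
python3 - <<'E'
from h import *
goto([0.5617,-0.011,0.055],-76.5)
E
```

```text
t 27.7 pos [ 0.5644 -0.0114  0.056 ] yaw -76.55 tilt z [ 0.0052 -0.0014] F [-0.1  -0.97 -0.25] w 0.0878 q6 [-0.14  0.51  1.76 -0.    0.87  1.19]
dp [-0.001   0.0025  0.001 ] len 0.003 turn [-0.0047 -0.0025 -0.0008]
dp in goal frame [-0.001   0.0025  0.001 ]
```

Released. Retreating straight up to check.

{"api": "arm_command", "payload": {
  "fingers": [-1,-1,-1,-1,-1,-1,-1],
  "dp": [
    [-0.001,0.0025,-0.005],
    [0,0,-0.015],
    [0,0,-0.025],
    [0,0,-0.025],
    [0,0.015,-0.025],
    [0,0.015,-0.01],
    [0,0,0]
  ],
  "turn": [
    [-0.0047,-0.0025,0],
    [0,0,0],
    [0,0,0],
    [0,0,0],
    [0,0,0],
    [0,0,0],
    [0,0,0]
  ]
}}

```text
time_s: 28.4
position: [0.5304, -0.0178, 0.1661]
tool_rot: [2.465, -1.944, -0.005]
wrist_force: [0.5, -0.0, -0.8]
gripper_width: 0.0882
```

```bash
python3 - <<'E'
from h import *
p,d,s=snap('wrist','w20')
goto([0.53,-0.011,0.16],-76.5)
pos,rot=s['position'],s['tool_rot']
c=wproj([0.562,-0.011,0.07],pos,rot)[0].astype(int); u0,v0=c[0]-55,c[1]-50; print(c)
cv2.imwrite('pics/w20c.png',cv2.resize(p[v0:v0+95,u0:u0+110],None,fx=6,fy=6,interpolation=cv2.INTER_CUBIC))
p2,d2,_=snap('side','s20')
u,v=proj('side',[0.562,-0.011,0.05])[0].astype(int)
cv2.imwrite('pics/s20c.png',cv2.resize(p2[v-45:v+45,u-55:u+55],None,fx=6,fy=6,interpolation=cv2.INTER_CUBIC))
for n in ('side','scene'):
    d=d2 if n=='side' else robot.camera('scene')[1]
    P=cloud(n,d); m=(d>0)&(abs(P[...,0]-0.562)<0.06)&(abs(P[...,1]+0.011)<0.06)
    q=P[m]; r=np.hypot(q[:,0]-.562,q[:,1]+.011)
    for lo,hi in ((0.0,.009),(.019,.022),(.037,.041)):
        k=(r>lo)&(r<hi); print(n,lo,hi,k.sum(),np.percentile(q[k,2],[10,50,90]).round(4))
    k=(r>.036)&(r<.042)&(q[:,2]>.045); A=np.c_[q[k,:2]-[.562,-.011],np.ones(k.sum())]
    print('disc plane',np.linalg.lstsq(A,q[k,2],rcond=None)[0].round(4),k.sum())
E
```

```text
t 28.45 pos [ 0.5314 -0.0178  0.1656] yaw -76.53 tilt z [-0.0025  0.0007] F [-0.12 -0.59 -0.19] w 0.0878 q6 [-0.16  0.32  1.72  0.    1.1   1.17]
dp [-0.0069 -0.0002  0.0056] len 0.009 turn [ 0.0023  0.0012 -0.0006]
dp in goal frame [-0.0069 -0.0002  0.0056]
[256 158]
side 0.0 0.009 29 [0.0748 0.076  0.0769]
side 0.019 0.022 133 [0.0714 0.2968 0.3218]
side 0.037 0.041 500 [0.016  0.0448 0.3996]
disc plane [-2.6011 -6.7849  0.0349] 391
scene 0.0 0.009 408 [0.2815 0.4549 0.58  ]
scene 0.019 0.022 378 [0.2855 0.4898 0.5827]
scene 0.037 0.041 555 [0.0276 0.4306 0.5785]
disc plane [0.0688 0.0213 0.4167] 729
```

View pics/w20c.png

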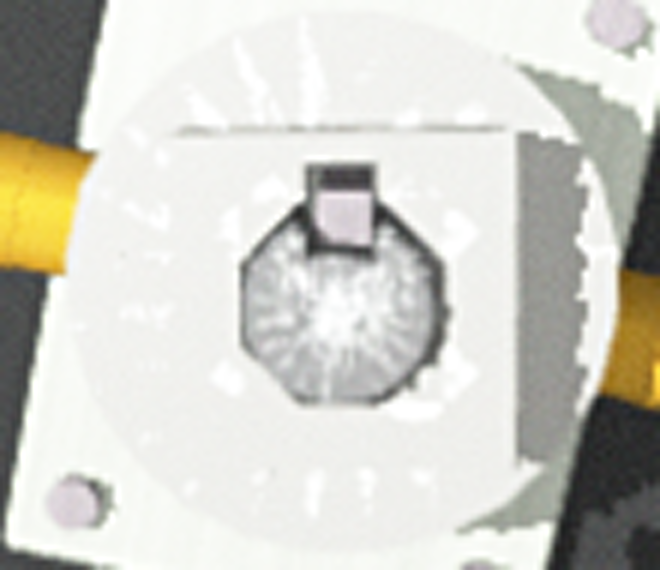

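View pics/s20c.png

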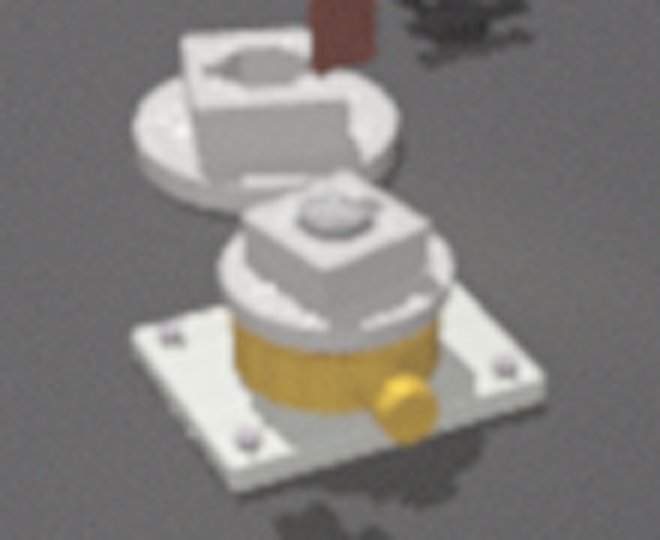

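The wheel sits on the body with no black ring showing, and the key is visible in the keyway at crop (343,218). Measuring level and height, with the arm's points filtered out.

```bash
python3 - <<'E'
from h import *
d=np.load('s20.npz')['d']; P=cloud('side',d)
a=np.radians(13.5)
X=(P[...,0]-.562)*np.cos(a)+(P[...,1]+.011)*np.sin(a); Y=-(P[...,0]-.562)*np.sin(a)+(P[...,1]+.011)*np.cos(a)
r=np.hypot(X,Y); z=P[...,2]
def pl(m,n):
    A=np.c_[X[m],Y[m],np.ones(m.sum())]
    c=np.linalg.lstsq(A,z[m],rcond=None)[0]; print(n,m.sum(),'z',np.median(z[m]).round(4),'plane',c.round(4))
pl((d>0)&(abs(X)<.022)&(abs(Y)<.022)&(r>.0165)&(z>.066)&(z<.08)&~((X>0)&(abs(Y)<.008)),'boss top')
pl((d>0)&(np.maximum(abs(X),abs(Y))>.028)&(r<.041)&(z>.047)&(z<.058),'disc top')
pl((d>0)&(r<.009)&(z<.09)&(z>.06),'shaft top')
pl((d>0)&(r>.06)&(r<.2)&(abs(z)<.005),'table')
w=np.load('w20.npz'); p=w['p']; pos,rot=w['pos'],w['rot']
E
```

```text
boss top 94 z 0.0718 plane [-0.0066  0.0011  0.0719]
disc top 139 z 0.0519 plane [0.0127 0.0076 0.0522]
shaft top 28 z 0.076 plane [-0.0112 -0.0153  0.0759]
table 11499 z -0.0001 plane [-0.0005  0.0001 -0.    ]
```

```bash
python3 - <<'E'
from h import *
w=np.load('w20.npz'); pos,rot=w['pos'],w['rot']
k=wray([[201+345/6,108+219/6]],pos,rot,0.070)[0]; b=wray([[201+341/6,108+305/6]],pos,rot,0.076)[0]
e=wray([[201+316/6,108+219/6],[201+375/6,108+219/6]],pos,rot,0.07)
print(k,b,'r to axis',np.hypot(*(k[:2]-[.562,-.0111])),'key width at z70',np.linalg.norm(e[0]-e[1]))
d=w['d']; print('wrist depth key/shaft/boss',d[144,258],d[160,258],d[135,240])
s=robot.sense(); print(s['time_s'],s['gripper_width'])
robot.close_job()
E
```

```text
[ 0.57436942 -0.0094207   0.07      ] [ 0.56276797 -0.01158843  0.076     ] r to axis 0.01248289008480864 key width at z70 0.008541020509760416
wrist depth key/shaft/boss 0.25621337 0.25248834 0.25235286
28.55 0.08804672317163383
the job is handed in; nothing more can be done
```

The job is handed in at 28.55 s of 72 s. The long key is in the spindle's slot and the handwheel is home on the shoulder, boss up and let go. No verdict was reported, so this rests on my own checks.

- **Key:** I took it from the holder's middle socket; the other two held the round dowel and the short key. I saw the slot facing about 14° from world +x. I lowered the key in, felt the slot floor at about 2 N, centred it on the pocket and dropped it. At the end its top reads about 12.5 mm from the axis. The wrist camera puts it roughly 4 mm further away than the shaft top, and home is 6 mm below. I never measured the key's depth to the millimetre, and I never pressed on it.
- **Wheel:** I used the small one, measured at 87–88 mm across. It passed over the key without resistance and pushed the seal ring down under about 8 N. It stopped firmly at 41.9 mm with about 20 N felt.
- **After letting go:** The wheel rose about 0.9 mm as I eased off, before I opened the fingers. The side camera then read the boss top at 71.8 mm (expected 72), the disc top at 51.9 mm (52) and the shaft top at 76.0 mm. Two small plane fits give tilts of about 0.007 and 0.015 rad, under the 0.04 limit.

**Disagreements:** The wrist camera showed the held key about 0.8 mm off to one side, although the jaws centre it. I settled that by feel and by seeing key and slot in one picture. My first height check picked up the arm in view, so I repeated it with those points removed.

I saw no bystander touched, but I did not measure their positions again at the end.

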